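# Pack soap balls and roll-on bottles, then set the labelling rule

## Robot

A 7-joint arm with a two-finger parallel gripper is mounted at the origin on the work surface. World frame = base frame: x ahead of the robot, y to its left, z up, the work surface at z = 0. Lengths are in m, angles in rad, forces in N, time in s.
With the tool pointing down it reaches from about 0.425 to 0.875 m from the base axis. Payload 4.7 kg.
Tool frame: the origin (TCP) lies midway between the tips of the shut fingers; the grasp point (between the pads) lies 19 mm behind it; z points along the fingers, y is the direction in which the jaws open and shut (so a half turn about z gives the same grasp; the last joint's range is limited). The gripper opens to 87 mm and grips with 3 to 60 N. Pads are 19 mm wide; open, the fingers measure 117 mm over their backs; the gripper's body (75 mm by 190 mm) begins 51 mm behind the grasp point.
Start: joints at [1.23, 0.321, -0.07, 1.45, 0.023, 1.371, -0.057], TCP at [0.226, -0.61, 0.223] pointing down, gripper open.
Joint ranges: [-2.86, 2.86], [-0.3, 2.09], [-1.38, 1.24], [0.06, 2.45], [-1.56, 4.7], [0.09, 2.05], [-2.69, 2.69]. Speed limits (rad/s): [2.57, 2.57, 3.14, 3.14, 3.14, 3.14, 3.14].

## Interface

Orientations are given as a rotation vector (axis times angle).
In Python, from bench import ctrl, optics gives the robot as it stands. The module is installed in compiled form; this text tells all that it offers.
- The arm moves only by the tool step_arm, never from a script. Its argument "deltas" is a list of rows, each a list of 7 numbers: the turn, a rotation vector about the tool's x, y, z in degrees, then the shift along the tool's x, y, z in mm, then the finger opening in mm, from 0 to 87. A call has exactly 8 rows; each row is the pose to reach, as a shift and turn from the pose commanded when the call began, along the tool's axes at that moment; what a row does not reach only later rows make up. A row lasts 1/8 s, in which the tool goes at most 62.5 mm and 10.7 degrees, less where a joint would pass 70% of its speed; a pose out of reach is approached as far as the arm can. A call with a gripper value outside its range is refused whole. The fingers move at their own pace and stop on an object; "newtons" is the grip in N (left out, the last holds). Time passes only in rows, so rows that repeat a pose let the fingers close, or fill a call up. It gives the time, the measured TCP pose, the force and the opening at its end, in the units of the state.
- ctrl.get_state(): the state, without advancing time (a new reading comes with each control period).
- optics.get_image(name): name is "scene" or "top" or "wrist"; returns the picture (420x560x3 uint8, red, green, blue); there is no depth.
- optics.get_calibration(name): a dict with "K" (3x3 intrinsics, pixels), "k1" (the pictures are not rectified: a ray, as slopes to the right and down, at radius r is drawn at 1 + k1 r^2 times it, then the intrinsics apply), "R" (3x3) and "t" (3): a world point X has camera coordinates R X + t. Camera axes: x right, y down, z forward; pixel columns grow to the right and rows downward; lengths in m; the calibration is good to about 2 mm. A picture is of the moment at which its call begins: read the wrist's pose just before it. get_calibration takes no time and is no camera call; for the wrist camera it gives the pose at the moment of the call.
- ctrl.close_job(): hands the job in, once; it reports no verdict.
The state is a dict: "time": time; "joint_positions": joint angles; "qd": joint speeds; "joint_torque": joint torques, N m; "position": TCP position; "tool_rot": TCP orientation; "ft_force": force on the tool from outside, world axes, zero at the start; "torque": the same for the moment, N m; "grip_width": opening from 0.0 (shut) to 1.0 (fully open).
Only numpy, scipy, OpenCV 4.12 (cv2) and the standard library are available. Lean on these libraries where they do the work, as an engineer would, in place of code of your own. Each camera call takes 0.05 s, during which the arm holds its last target.

## Task

Pack this order: lower every soap ball gently to the bottom of the deep carton, one to a cell and never dropped or rammed against it, and stand every roll-on bottle upright, fully down in its own bore of the wooden stand. When all are packed, lay the labelling rule flat on the bench, flush against the carton's near long face and about at its middle, ready for the label. Leave the jar, the tape and the stack of labels alone.

Things in the scene. Friction and masses are not known exactly. Their poses are not given: they have to be found in the camera images.
- carton: open-topped brown cardboard carton that does not move, 120 x 260 x 88 mm high, long side along its y; three deep cells in a row along y, each 110 mm (x) by 80 mm (y) inside and 84 mm deep, walls 5 mm thick. Origin: centre of its underside. Its near long face, towards the robot, is at x = -60 mm.
- stand: pale wooden bottle stand that does not move, 200 x 70 x 50 mm high, long side along its x, with three round blind bores in a row, 42 mm across, 42 mm deep, 65 mm apart. Origin: centre of its underside.
- cell0 (a point): centre of the floor of a carton cell (4 mm above the table); axes as the carton's. Cell 0 lies at y = -85 mm in the carton
- cell1 (a point): centre of the floor of a carton cell (4 mm above the table); axes as the carton's. Cell 1 lies at y = 0 mm in the carton
- cell2 (a point): centre of the floor of a carton cell (4 mm above the table); axes as the carton's. Cell 2 lies at y = 85 mm in the carton
- stand_hole0 (a point): centre of the mouth of one bore of the stand, level with the stand's top, 50 mm above the table; z up
- stand_hole1 (a point): centre of the mouth of one bore of the stand, level with the stand's top, 50 mm above the table; z up
- stand_hole2 (a point): centre of the mouth of one bore of the stand, level with the stand's top, 50 mm above the table; z up
- soap0_center (a point): centre of a hard white soap ball 60 mm across with a flat spot 28 mm wide underneath, 26.5 mm below the centre, on which it stands; it can be held at any turn. Two or three are present
- soap1_center (a point): centre of a hard white soap ball 60 mm across with a flat spot 28 mm wide underneath, 26.5 mm below the centre, on which it stands; it can be held at any turn. Two or three are present
- soap2_center (a point): centre of a hard white soap ball 60 mm across with a flat spot 28 mm wide underneath, 26.5 mm below the centre, on which it stands; it can be held at any turn. Two or three are present
- bottle0: roll-on bottle, white with a green cap, upright, round, 36 mm across and 110 mm tall. Origin: centre of its underside, z along the bottle. Two or three are present
- bottle1: roll-on bottle, white with a green cap, upright, round, 36 mm across and 110 mm tall. Origin: centre of its underside, z along the bottle. Two or three are present
- bottle2: roll-on bottle, white with a green cap, upright, round, 36 mm across and 110 mm tall. Origin: centre of its underside, z along the bottle. Two or three are present
- rule: aluminium labelling rule, a flat bar 180 mm long (its y), 30 mm wide (its x), 8 mm thick, with a black grip block on its middle, 30 mm (y) by 22 mm (x), from 8 to 48 mm above the table. Origin: centre of the underside
- jar: bystander: closed amber jar 64 mm across, 90 mm tall, at the right of the bench; origin: centre of its underside
- tape: bystander: roll of tape lying flat, 90 mm across, 45 mm tall, to the right of the carton; origin: centre of its underside
- labels: bystander: stack of labels 90 x 50 x 45 mm to the left of the carton; origin: centre of its underside
Mind the look-alikes: they are no part of the job. Leave any black or purple look-alike of the bottle0 alone.

How it is judged:
By the outcome, as a careful person would: the job done as asked, in the order asked, and still so for the second after the job is handed in, with the robot touching nothing.
Of soap0, soap1, soap2, bottle0, bottle1, bottle2 only 5 to 6 are there at a start; the rules pass over those that are not, and their reading is None.
At some moment in a run one of rule, soap0, soap1, soap2 may be knocked a few centimetres aside while the robot is not near it.
It also fails if it takes over 200 s, if anything falls off the work surface, if the arm or the gripper's body presses on something with over 40 N, if the wrist force passes 120 N, or if a joint passes its speed limit or range.

## Working session

There is one attempt and no reset: what is moved stays moved. The work goes in short steps, Python scripts to look and compute and a tool call to move; the robot and the scene stay as the last step left them, time stands still between calls to the robot, and variables do not carry over. Pictures are saved under pics/ and viewed, and the job is handed in when it is done.

Besides the shell and the picture viewer there is one more tool, called after "Emit:" as name(argument=value, ...), one argument or row to a line, values as JSON. step_arm: Moves the arm, as the interface text tells. Its arguments: {"type":"object","properties":{"deltas":{"type":"array"},"newtons":{"type":"number"}},"required":["deltas"]}

```bash
mkdir -p pics; python3 - <<'E'
from bench import ctrl, optics
import cv2, numpy as np
print(ctrl.get_state())
for n in ["scene","top","wrist"]:
    im=optics.get_image(n); cv2.imwrite(f"pics/{n}0.png",im[:,:,::-1]); c=optics.get_calibration(n); print(n,c)
E
```

```text
{'time': 0.0, 'joint_positions': array([ 1.23011752,  0.32178255, -0.07007308,  1.45167945,  0.02259361,
        1.3707819 , -0.0568779 ]), 'qd': array([-9.65109721e-05, -7.21880680e-04,  1.17591329e-03, -1.03047162e-03,
       -1.53076574e-03,  1.42706570e-03,  1.06499645e-03]), 'joint_torque': array([ 3.27777025e-04, -4.91289353e+01, -4.03906675e-01, -3.12527668e+01,
       -6.40024804e-02,  4.38906380e-02,  1.99510291e-04]), 'position': array([ 0.22555631, -0.60902328,  0.22148544]), 'tool_rot': array([-3.09049511e+00, -5.54109179e-01,  6.64022359e-04]), 'ft_force': array([-0.10929043, -0.91005616,  0.731215  ]), 'torque': array([ 0.02245229,  0.00837503, -0.01998092]), 'grip_width': 0.9989460754104609}
scene {'K': array([[381.05631526,   0.        , 283.27578882],
       [  0.        , 381.05631526, 208.43955551],
       [  0.        ,   0.        ,   1.        ]]), 'k1': -0.0736579611913949, 'R': array([[ 0.73923218,  0.67344942,  0.00128993],
       [ 0.49049143, -0.53708832, -0.6862611 ],
       [-0.46146934,  0.50793898, -0.72735414]]), 't': array([-0.32496351, -0.24347759,  1.30580699])}
top {'K': array([[478.94123011,   0.        , 270.56443001],
       [  0.        , 478.94123011, 211.01958186],
       [  0.        ,   0.        ,   1.        ]]), 'k1': -0.1653249697740655, 'R': array([[ 3.95082233e-04, -9.99999902e-01, -2.00275290e-04],
       [-9.97284481e-01, -3.79260232e-04, -7.36445534e-02],
       [ 7.36444702e-02,  2.28827093e-04, -9.97284533e-01]]), 't': array([-0.02852305,  0.53145202,  1.15202356])}
wrist {'K': array([[360.14742957,   0.        , 276.20438832],
       [  0.        , 360.14742957, 207.18090762],
       [  0.        ,   0.        ,   1.        ]]), 'k1': -0.09159256133343809, 'R': array([[ 0.34804836, -0.93747508, -0.00167497],
       [-0.90002352, -0.33464294,  0.27923425],
       [-0.26233567, -0.09567951, -0.96022155]]), 't': array([-0.64924154, -0.03394998,  0.39078998])}
```

View pics/scene0.png

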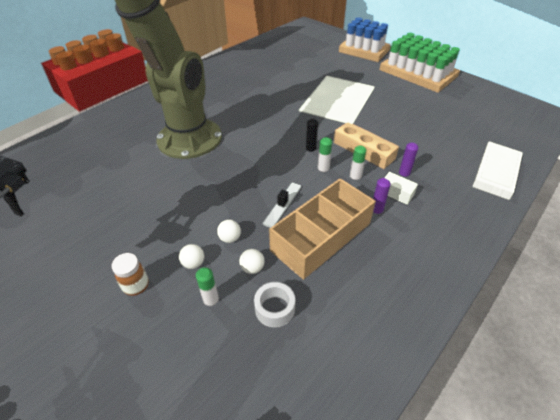

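View pics/top0.png

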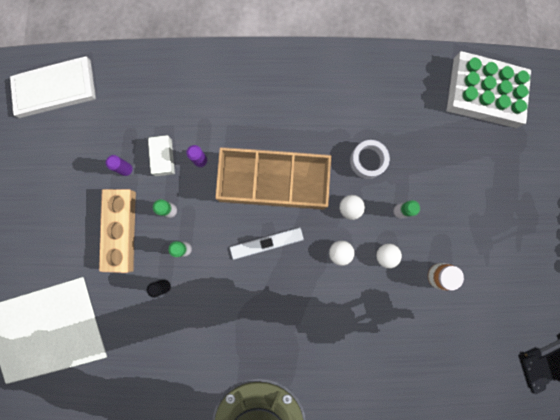

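View pics/wrist0.png

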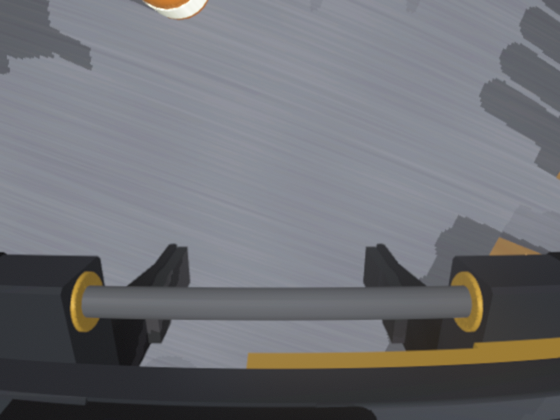

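```bash
cat > h.py <<'E'
from bench import ctrl, optics
import cv2, numpy as np
from scipy.spatial.transform import Rotation as Rn
def undist(c,px):
    px=np.atleast_2d(np.asarray(px,float)); K=c["K"]
    d=np.stack([(px[:,0]-K[0,2])/K[0,0],(px[:,1]-K[1,2])/K[1,1]],1)
    u=d.copy()
    for _ in range(30): u=d/(1+c["k1"]*(u**2).sum(1,keepdims=True))
    return u
def plane(c,px,z):
    u=undist(c,px); r=np.c_[u,np.ones(len(u))]@c["R"]; o=-c["R"].T@c["t"]
    return o+r*((z-o[2])/r[:,2])[:,None]
def proj(c,X):
    p=np.atleast_2d(X)@c["R"].T+c["t"]; u=p[:,:2]/p[:,2:]; u=u*(1+c["k1"]*(u**2).sum(1,keepdims=True))
    return u*[c["K"][0,0],c["K"][1,1]]+c["K"][:2,2]
def grab(n):
    c=optics.get_calibration(n); im=optics.get_image(n); return c,im[:,:,::-1].copy()
def blobs(m,amin=40):
    cs,_=cv2.findContours(m.astype(np.uint8),cv2.RETR_EXTERNAL,cv2.CHAIN_APPROX_NONE)
    return [k for k in cs if cv2.contourArea(k)>amin]
def tri(c1,p1,c2,p2):
    A=[];b=[]
    for c,p in((c1,p1),(c2,p2)):
        o=-c["R"].T@c["t"]; r=np.r_[undist(c,p)[0],1]@c["R"]; r/=np.linalg.norm(r); P=np.eye(3)-np.outer(r,r); A.append(P); b.append(P@o)
    x=np.linalg.lstsq(np.vstack(A),np.hstack(b),rcond=None)[0]; return x
def go(target, yaw=None):
    """print delta in tool axes mm and z turn deg. yaw: world angle of tool y axis (mod 180) deg"""
    s=ctrl.get_state(); R=Rn.from_rotvec(s["tool_rot"]).as_matrix()
    d=R.T@(np.asarray(target)-s["position"])*1000
    t=0
    if yaw is not None:
        cur=np.degrees(np.arctan2(R[1,1],R[0,1])); t=-(yaw-cur); t=(t+90)%180-90
    print("pos",s["position"].round(4),"tilt",R[:,2].round(3),"F",s["ft_force"].round(1),"w",round(s["grip_width"]*87,1),"t",round(s["time"],1),"q7",s["joint_positions"][6].round(2)); print("turn z",round(t,1),"shift",d.round(1))
E
python3 - <<'E'
from h import *
for n in("top","scene"):
    c=optics.get_calibration(n); im=cv2.imread(f"pics/{n}0.png"); h=cv2.cvtColor(im,cv2.COLOR_BGR2HSV)
    g=cv2.inRange(h,(45,100,40),(80,255,255)); w=cv2.inRange(h,(0,0,170),(179,60,255))
    print(n)
    for k in blobs(g,60): 
        (x,y),r=cv2.minEnclosingCircle(k); M=cv2.moments(k); p=(M['m10']/M['m00'],M['m01']/M['m00']); print(" green",np.round(p,1),round(r,1),cv2.contourArea(k),plane(c,p,.11).round(4))
    for k in blobs(w,150): 
        (x,y),r=cv2.minEnclosingCircle(k); M=cv2.moments(k); p=(M['m10']/M['m00'],M['m01']/M['m00']); print(" white",np.round(p,1),np.round((x,y),1),round(r,1),cv2.contourArea(k),plane(c,(x,y),.0265).round(4))
im=cv2.imread("pics/top0.png")
cv2.imwrite("pics/topA.png",cv2.resize(im[110:310,80:280],None,fx=3.9,fy=3,interpolation=cv2.INTER_CUBIC)[:600,:800])
cv2.imwrite("pics/topB.png",cv2.resize(im[130:280,200:400],None,fx=4,fy=4,interpolation=cv2.INTER_CUBIC))
E
```

```text
top
 green [176.7 248.8] 8.3 184.0 [[0.4391 0.1839 0.11  ]]
 green [410.4 208.1] 9.1 198.0 [[ 0.5316 -0.3488  0.11  ]]
 green [161.2 207.2] 8.9 194.5 [[0.5335 0.2208 0.11  ]]
 green [520.2  91.8] 21.0 382.5 [[ 0.8186 -0.6414  0.11  ]]
 green [504.4  87.9] 21.1 401.0 [[ 0.8265 -0.5992  0.11  ]]
 green [488.4  83.3] 21.4 404.0 [[ 0.8359 -0.5572  0.11  ]]
 green [471.9  79.3] 21.5 407.0 [[ 0.8442 -0.5147  0.11  ]]
 white [ 48. 331.] [ 46.1 331. ] 64.9 7821.5 [[0.2279 0.5363 0.0265]]
 white [451.7 277.6] [451.5 277.7] 12.3 421.5 [[ 0.3654 -0.4766  0.0265]]
 white [389.4 255.6] [389.3 255.6] 11.8 405.0 [[ 0.4217 -0.3185  0.0265]]
 white [342.1 252.8] [342.1 252.7] 11.9 407.0 [[ 0.4294 -0.202   0.0265]]
 white [266.7 243.3] [266.5 243.5] 36.9 699.0 [[ 0.4521 -0.0185  0.0265]]
 white [352.7 206.6] [352.4 207. ] 12.0 391.0 [[ 0.541  -0.2284  0.0265]]
 white [370.9 157.6] [370.8 157.7] 18.4 992.5 [[ 0.6635 -0.2765  0.0265]]
 white [159.9 154.4] [161.7 154.7] 21.2 751.5 [[0.671  0.2418 0.0265]]
 white [51.8 85.3] [51.  86.5] 46.3 3211.5 [[0.8573 0.5461 0.0265]]
 white [483.9  90. ] [493.  87.]
[... 881 characters left out ...]
 [190.7 255.8] 12.2 412.0 [[ 0.4221 -0.3183  0.0265]]
 white [227.7 230.3] [227.7 230.6] 11.4 362.0 [[ 0.4289 -0.2023  0.0265]]
 white [273.6 215.8] [274. 215.] 13.6 221.0 [[ 0.4801 -0.0815  0.0265]]
 white [553.3 205.8] [549.5 202.5] 21.7 255.5 [[1.0341 0.4892 0.0265]]
 white [401.8 186.1] [398.9 186.6] 18.3 443.0 [[0.6719 0.2446 0.0265]]
 white [498.4 170.2] [498.5 170. ] 30.5 1832.5 [[0.8655 0.5257 0.0265]]
 white [ 36.4 130.2] [ 39. 131.] 43.4 261.5 [[-0.4074 -0.3504  0.0265]]
 white [337.8  99.6] [336.5  98.5] 39.2 2085.0 [[0.2452 0.513  0.0265]]
 white [423.1  69.8] [423.  70.] 19.4 327.5 [[0.3749 0.9613 0.0265]]
 white [483.9  39.8] [461.5  53. ] 111.0 10939.0 [[0.4246 1.2531 0.0265]]
```

View pics/topA.png

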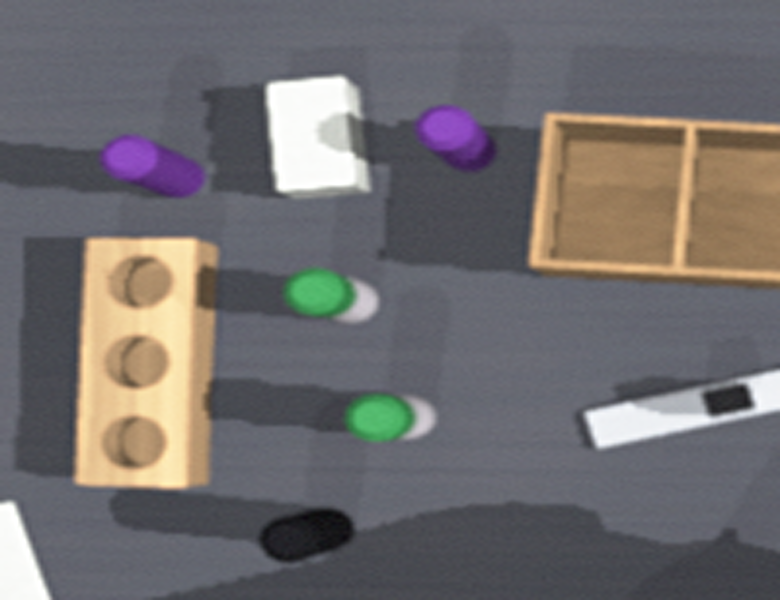

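View pics/topB.png

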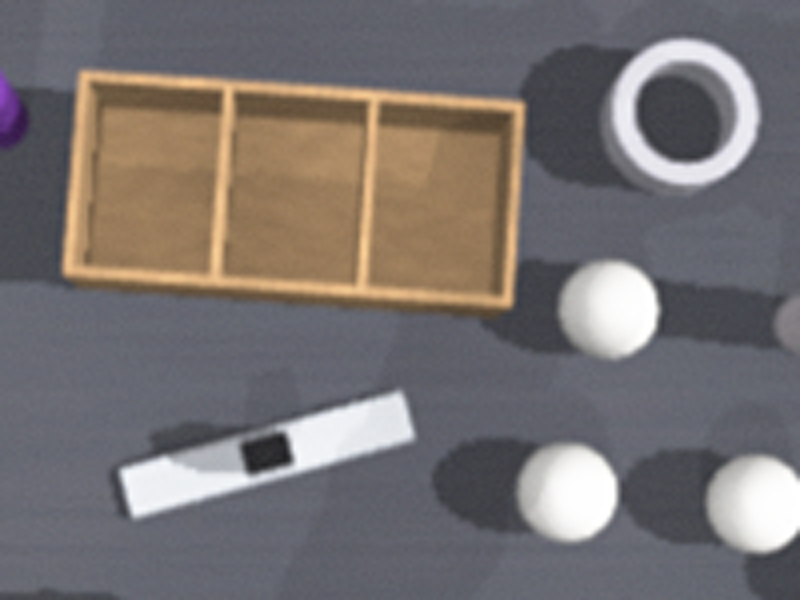

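```bash
python3 - <<'E'
from h import *
ct=optics.get_calibration("top"); cs=optics.get_calibration("scene")
for a,b in (((176.7,248.8),(325.2,145.2)),((410.4,208.1),(204.7,278.3)),((161.2,207.2),(358.9,153.7))): print("bottle",tri(ct,a,cs,b).round(4))
im=cv2.imread("pics/top0.png")
q=np.array([(80,70),(525,100),(515,306),(65,277)])/4.+[200,130]
P=plane(ct,q-.375,.088); print("carton",P.round(4),P.mean(0).round(4),np.linalg.norm(P-np.roll(P,-1,0),axis=1).round(4))
q=np.array([(86,238),(197,238),(182,488),(75,486)])/[3.9,3]+[80,110]
P=plane(ct,q-.35,.05); print("stand",P.round(4),P.mean(0).round(4),np.linalg.norm(P-np.roll(P,-1,0),axis=1).round(4))
q=np.array([(140,282),(137,360),(134,442)])/[3.9,3]+[80,110]; print(plane(ct,q-.35,.05).round(4))
s=cv2.imread("pics/scene0.png")
cv2.imwrite("pics/scA.png",cv2.resize(s[170:290,250:400],None,fx=5,fy=5,interpolation=cv2.INTER_CUBIC))
cv2.imwrite("pics/scB.png",cv2.resize(s[110:210,300:430],None,fx=6,fy=6,interpolation=cv2.INTER_CUBIC))
cv2.imwrite("pics/topC.png",cv2.resize(im[180:280,90:190],None,fx=6,fy=6,interpolation=cv2.INTER_CUBIC))
E
```

```text
bottle [0.4385 0.188  0.087 ]
bottle [ 0.5338 -0.3556  0.0857]
bottle [0.5347 0.2261 0.0845]
carton [[ 0.6761  0.0908  0.088 ]
 [ 0.6585 -0.1691  0.088 ]
 [ 0.5378 -0.1619  0.088 ]
 [ 0.5545  0.0982  0.088 ]] [ 0.6067 -0.0355  0.088 ] [0.2605 0.1209 0.2606 0.1218]
stand [[0.5831 0.3845 0.05  ]
 [0.5827 0.3125 0.05  ]
 [0.3813 0.3184 0.05  ]
 [0.3819 0.3873 0.05  ]] [0.4822 0.3507 0.05  ] [0.072  0.2015 0.0689 0.2012]
[[0.547  0.3483 0.05  ]
 [0.4839 0.3487 0.05  ]
 [0.4178 0.3495 0.05  ]]
```

View pics/scA.png

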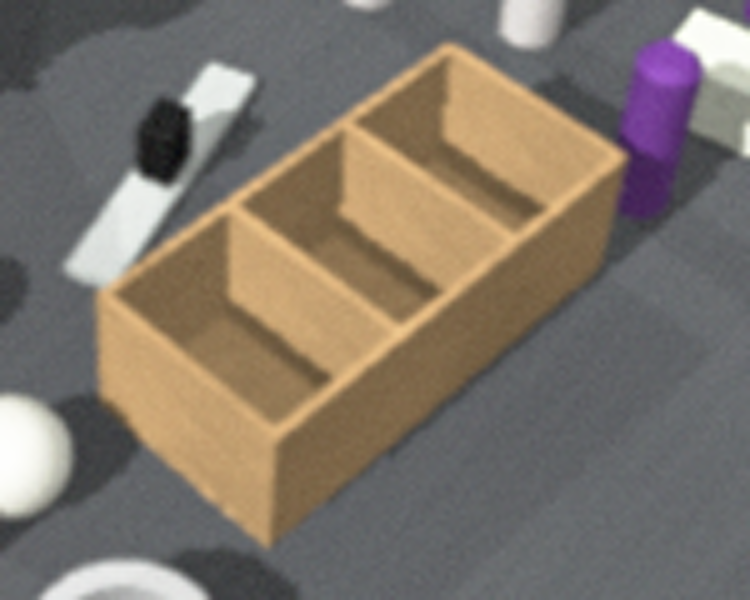

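View pics/scB.png

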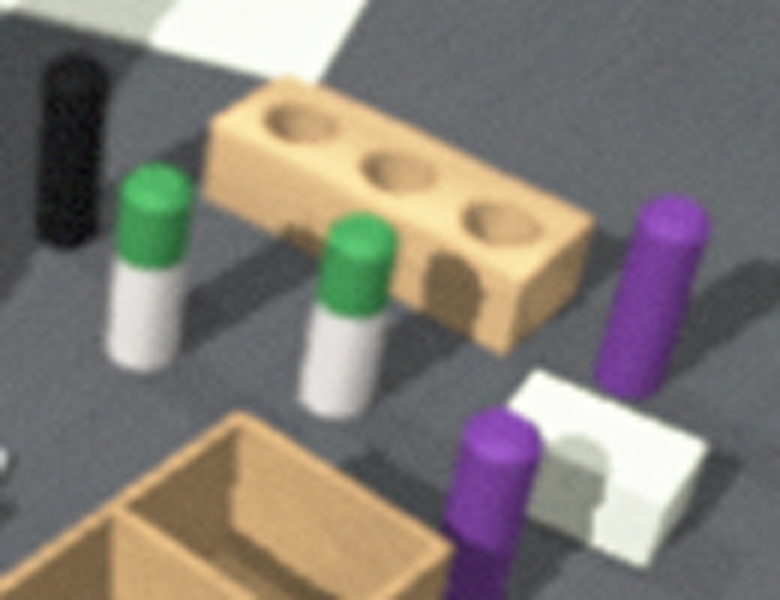

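View pics/topC.png

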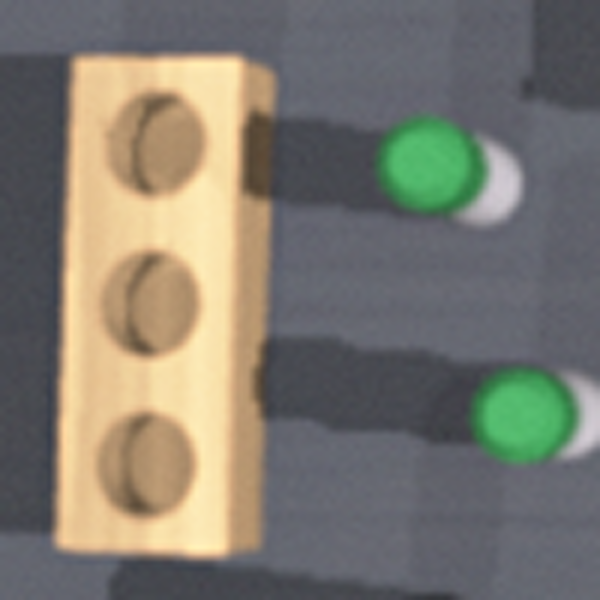

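```bash
python3 - <<'E'
from h import *
ct=optics.get_calibration("top"); cs=optics.get_calibration("scene")
f=lambda l:np.array(l,float)/6+[90,180]-.42
print("holes",plane(ct,f([(157,145),(151,303),(147,465)]),.05).round(4).tolist())
im=cv2.imread("pics/top0.png"); 
for (x,y) in ((177,249),(411,208),(161,207)):
    b=im[y-14:y+14,x-14:x+14]; g=(b[:,:,1].astype(int)-b[:,:,2]>80)
    print(b[12,:,1], end=' ')
    k=blobs(g,20); k=max(k,key=cv2.contourArea); (cx,cy),r=cv2.minEnclosingCircle(k); e=cv2.fitEllipse(k)
    M=cv2.moments(k); print(e, plane(ct,np.array((M['m10']/M['m00'],M['m01']/M['m00']))+[x-14,y-14],.11).round(4), (proj(ct,plane(ct,(x,y),.11)+[0,.018,0])-[x,y]).round(1))
# scene holes
g=lambda l:np.array(l,float)/6+[300,110]-.42
print("sc holes",plane(cs,g([(301,124),(400,172),(504,223)]),.05).round(4).tolist())
a=lambda l:np.array(l,float)/5+[250,170]-.4
P=plane(cs,a([(449,46),(627,156),(275,433),(99,292)]),.088);print("sc carton",P.round(4).tolist(),P.mean(0).round(4),np.linalg.norm(P-np.roll(P,-1,0),axis=1).round(4))
go([0.541,-.228,.3],92)
E
```

```text
holes [[0.5468, 0.3477, 0.05], [0.4828, 0.3488, 0.05], [0.4176, 0.3494, 0.05]]
[ 66  68  67  66  65  87 121 146 180 189 188 186 186 188 186 184 183 184
 179 171 158 136 134 158 184 192 190 172] ((13.876166343688965, 14.0806884765625), (12.344526290893555, 14.039536476135254), 82.45015716552734) [[0.4384 0.1835 0.11  ]] [[-7.8 -0. ]]
[127 129 130 121  99  87  85  87 105 111 118 151 168 172 167 168 170 168
 170 171 172 169 146 112 100 103 101 102] ((16.189231872558594, 13.919559478759766), (10.065652847290039, 12.525569915771484), 178.87098693847656) [[ 0.5322 -0.3554  0.11  ]] [[-7.6 -0. ]]
[ 74  74  72  72  71  83 111 138 171 187 186 186 186 185 186 189 184 180
 180 176 164 131 124 142 174 177 164 143] ((14.050192832946777, 14.059392929077148), (12.561447143554688, 13.735918998718262), 98.55459594726562) [[0.5337 0.2212 0.11  ]] [[-7.7  0. ]]
sc holes [[0.4201, 0.3474, 0.05], [0.4851, 0.3475, 0.05], [0.5505, 0.3474, 0.05]]
sc carton [[0.5592, 0.0947, 0.088], [0.677, 0.0891, 0.088], [0.6559, -0.1665, 0.088], [0.54, -0.1597, 0.088]] [ 0.608  -0.0356  0.088 ] [0.118  0.2564 0.116  0.2551]
pos [ 0.2256 -0.6092  0.2217] tilt [-0.001  0.001 -1.   ] F [-0.5 -0.3 -0.2] w 86.9 t 0.1 q7 -0.06
turn z 18.3 shift [ 428.1 -248.   -78. ]
```

```bash
python3 - <<'E'
from h import *
go([0.533,-.3545,.26],180)
E
```

```text
pos [ 0.2256 -0.6092  0.2217] tilt [-0.001  0.001 -1.   ] F [-0.5 -0.3 -0.2] w 86.9 t 0.1 q7 -0.06
turn z -69.7 shift [ 376.7 -132.1  -38.1]
```

Emit:
step_arm(
  deltas=[
    [0,0,-9,47,-16,-5,70],
    [0,0,-18,94,-33,-10,70],
    [0,0,-27,141,-50,-14,70],
    [0,0,-36,188,-66,-19,70],
    [0,0,-45,235,-82,-24,70],
    [0,0,-54,282,-99,-28,70],
    [0,0,-63,330,-116,-33,70],
    [0,0,-70,377,-132,-38,70],
  ],
  newtons=20,
)

```text
time: 1.15
position: [0.5344, -0.3536, 0.2605]
tool_rot: [-2.21, -2.232, 0.0]
ft_force: [1.1, -0.4, -0.3]
grip_width: 0.808
```

```bash
python3 - <<'E'
from h import *
go([0.533,-.3545,.26],180)
c,im=grab("wrist"); cv2.imwrite("pics/w1.png",im)
E
```

```text
pos [ 0.5344 -0.3536  0.2605] tilt [-0.  0. -1.] F [ 1.1 -0.4 -0.3] w 70.3 t 1.1 q7 0.46
turn z 0.6 shift [-0.9 -1.4  0.5]
```

View pics/w1.png

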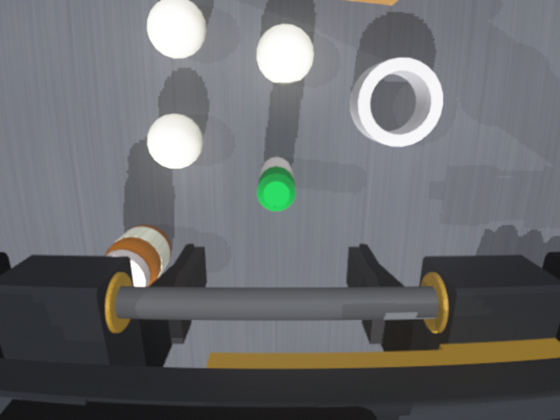

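```bash
cat >> h.py <<'E'
def cap(n,near,z=.11,im=None,c=None):
    """bottle axis xy from bright cap top disc in view n"""
    if im is None: c,im=grab(n)
    h=cv2.cvtColor(im,cv2.COLOR_BGR2HSV); g=cv2.inRange(h,(45,100,40),(80,255,255)); out=[]
    for k in blobs(g,60):
        m=np.zeros(g.shape,np.uint8); cv2.drawContours(m,[k],-1,1,-1)
        v=im[:,:,1][m>0]; t=(v.max()*.6+np.median(v)*.0); mm=m*(im[:,:,1]>np.percentile(v,90)*.85)
        k2=max(blobs(mm,10),key=cv2.contourArea); M=cv2.moments(k2); p=np.array((M['m10']/M['m00'],M['m01']/M['m00'])); P=plane(c,p,z)[0]
        if np.linalg.norm(P[:2]-near)<.04: out.append(P); print("cap",p.round(1),cv2.contourArea(k2),cv2.contourArea(k),P.round(4))
    return out
E
python3 - <<'E'
from h import *
c=optics.get_calibration("wrist"); im=cv2.imread("pics/w1.png")
cap("wrist",(.533,-.354),.11,im,c)
ct=optics.get_calibration("top"); im=cv2.imread("pics/top0.png")
for n in((.533,-.354),(.438,.186),(.533,.223)): cap("top",n,.11,im,ct)
c_=im[190:230,390:430]
E
```

```text
cap [275.1 196.2] 690.5 1296.5 [ 0.5413 -0.349   0.11  ]
cap [413.7 207.7] 100.0 198.0 [ 0.5325 -0.3565  0.11  ]
cap [176.8 249.2] 109.0 184.0 [0.4382 0.1836 0.11  ]
cap [161.  206.8] 110.5 194.5 [0.5344 0.2213 0.11  ]
```

```bash
python3 - <<'E'
from h import *
c=optics.get_calibration("wrist"); im=cv2.imread("pics/w1.png"); h=cv2.cvtColor(im,cv2.COLOR_BGR2HSV)
w=cv2.inRange(h,(0,0,150),(179,60,255))
for k in blobs(w,300):
    (x,y),r=cv2.minEnclosingCircle(k); print(np.round((x,y),1),round(r,1),plane(c,(x,y),.0265).round(4), plane(c,(x,y),.045).round(4))
print(-c["R"].T@c["t"],c["R"])
s=im[150:230,230:330]; cv2.imwrite("pics/w1z.png",cv2.resize(s,None,fx=6,fy=6,interpolation=cv2.INTER_CUBIC))
for X in ([.533,-.3555,.11],[.5345,-.3536,.2605],[.533,-.3555,0]): print(proj(c,X))
E
```

```text
[127.  269.5] 25.3 [[ 0.3625 -0.4667  0.0265]] [[ 0.3707 -0.4576  0.045 ]]
[140.6 253.5] 28.5 [[ 0.3815 -0.4449  0.0265]] [[ 0.3888 -0.4367  0.045 ]]
[174.2 141.2] 28.8 [[ 0.4297 -0.3102  0.0265]] [[ 0.4348 -0.3083  0.045 ]]
[396.3 101.3] 48.1 [[ 0.6702 -0.2614  0.0265]] [[ 0.664  -0.2618  0.045 ]]
[280.4  57.7] 35.7 [[ 0.544  -0.2214  0.0265]] [[ 0.5437 -0.2237  0.045 ]]
[174.4  32.5] 35.6 [[ 0.4339 -0.1979  0.0265]] [[ 0.4388 -0.2012  0.045 ]]
[ 0.53849212 -0.269746    0.42335788] [[ 0.99968709  0.02430972  0.00589507]
 [ 0.02175458 -0.9612529   0.27480831]
 [ 0.01234717 -0.27459408 -0.96148096]]
[[265.75653335 202.96560197]]
[[262.23857898 278.64117304]]
[[267.78521312 178.73144533]]
```

View pics/w1z.png

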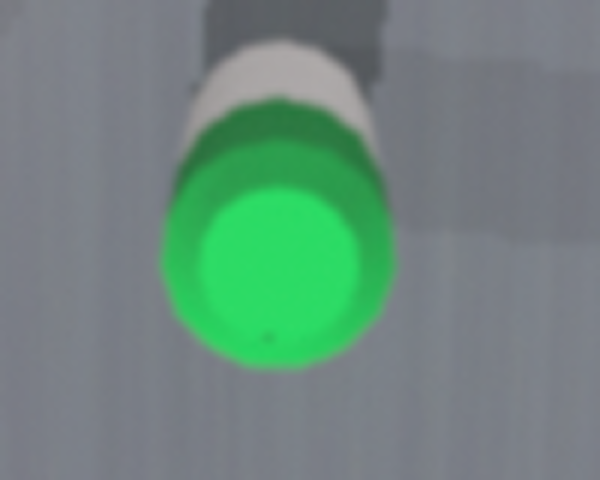

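```bash
python3 - <<'E'
from h import *
c=optics.get_calibration("wrist")
obj=np.array([[.4218,-.3184,.0265],[.5405,-.228,.0265],[.429,-.2022,.0265],[.533,-.3555,.11]])
pix=np.array([(174.2,141.2),(284.5,53.7),(176,28),(276.5,193)])
w=cv2.imread("pics/w1.png")
for o,p in zip(obj,pix): print(proj(c,o).round(1),p)
s=ctrl.get_state(); R=Rn.from_rotvec(s["tool_rot"]).as_matrix(); p=s["position"]
Rct=c["R"]@R; tc=c["R"]@p+c["t"]; print("nominal cam in tool: R",Rct.round(4),"t",tc.round(4),"pos",(-Rct.T@tc).round(4))
u=undist(c,pix)
from scipy.optimize import least_squares
def f(v):
    Rn_=Rn.from_rotvec(v[:3]).as_matrix()@Rct; t=tc+v[3:]
    q=(obj-p)@R@Rn_.T+t
    return np.r_[((q[:,:2]/q[:,2:]-u)*360).ravel(), v[:3]*100, v[3:]*300]
r=least_squares(f,np.zeros(6)); print(r.x.round(4),r.fun.round(1)); np.save("wcorr.npy",r.x)
E
```

```text
[[167.4 148.5]] [174.2 141.2]
[[276.9  64.2]] [284.5  53.7]
[[169.8  36.9]] [176.  28.]
[[265.8 203. ]] [276.5 193. ]
nominal cam in tool: R [[ 7.000e-04  1.000e+00 -4.000e-04]
 [-9.602e-01  5.000e-04 -2.793e-01]
 [-2.793e-01  6.000e-04  9.602e-01]] t [-0.0004  0.0285  0.1769] pos [ 0.0768  0.0002 -0.1619]
[ 0.0108  0.008  -0.0089  0.0079 -0.0068 -0.0025] [ 0.4 -0.4 -0.1  0.6  0.2 -0.3 -1.1  0.6  1.1  0.8 -0.9  2.4 -2.  -0.7]
```

```bash
python3 - <<'E'
from h import *
go([0.533,-.3555,.26],180)
print(ctrl.get_state()['qd'].round(3))
E
```

```text
pos [ 0.5409 -0.3457  0.2611] tilt [ 0.005  0.005 -1.   ] F [3.3 5.5 0.9] w 70.2 t 1.2 q7 0.46
turn z 1.4 shift [-9.6 -8.2  1. ]
[ 0.013 -0.031 -0.008  0.045 -0.053  0.005 -0.052]
```

```bash
python3 - <<'E'
from h import *
c=optics.get_calibration("wrist");s=ctrl.get_state(); R=Rn.from_rotvec(s["tool_rot"]).as_matrix(); p=s["position"]
Rct=c["R"]@R; tc=c["R"]@p+c["t"]
R0=Rn.from_rotvec([-2.21, -2.232, 0.0]).as_matrix(); p0=np.array([.5344,-.3536,.2605])
c["R"]=Rct@R0.T; c["t"]=tc-c["R"]@p0
print(plane(c,[(276.5,193)],.11), plane(c,[(174.2,141.2),(284.5,53.7),(176,28)],.0265))
E
```

```text
[[ 0.53504556 -0.35443553  0.11      ]] [[ 0.4223708  -0.31761841  0.0265    ]
 [ 0.54201322 -0.22642973  0.0265    ]
 [ 0.4300561  -0.20100747  0.0265    ]]
```

Emit:
step_arm(
  deltas=[
    [0,0,0,0,1,10,60],
    [0,0,0,0,1,35,60],
    [0,0,0,0,1,70,60],
    [0,0,0,0,1,105,60],
    [0,0,0,0,1,140,60],
    [0,0,0,0,1,170,60],
    [0,0,0,0,1,190,60],
    [0,0,0,0,1,199,60],
  ],
)

```text
time: 2.2
position: [0.533, -0.3554, 0.06]
tool_rot: [-2.216, -2.224, 0.002]
ft_force: [0.1, 0.9, -0.1]
grip_width: 0.69
```

```bash
python3 - <<'E'
from h import *
c,im=grab("wrist"); cv2.imwrite("pics/w2.png",im)
go([0.534,-.355,.061],0)
E
```

```text
pos [ 0.5331 -0.3551  0.0596] tilt [-0.002  0.001 -1.   ] F [-0.4  0.  -0.6] w 59.9 t 2.2 q7 0.41
turn z 0.3 shift [ 0.1  0.9 -1.4]
```

View pics/w2.png

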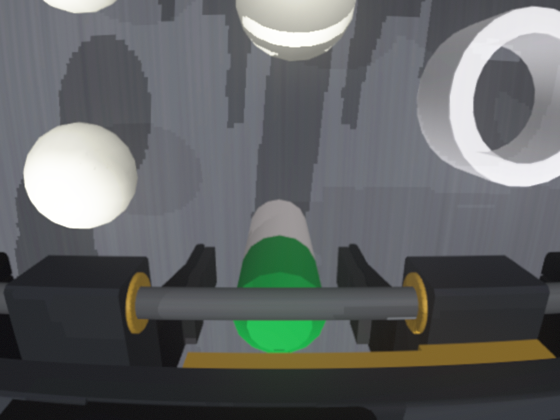

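Emit:
step_arm(
  deltas=[
    [0,0,0,0,0,0,20],
    [0,0,0,0,0,0,20],
    [0,0,0,0,0,0,20],
    [0,0,0,0,0,0,20],
    [0,0,0,0,0,-5,20],
    [0,0,0,0,0,-20,20],
    [0,0,0,0,0,-45,20],
    [0,0,0,0,0,-75,20],
  ],
  newtons=25,
)

```text
time: 3.25
position: [0.5342, -0.3546, 0.1377]
tool_rot: [-2.214, -2.228, 0.0]
ft_force: [0.3, 0.8, -1.7]
grip_width: 0.407
```

```bash
python3 - <<'E'
from h import *
go([0.5485,.348,.20],0)
E
```

```text
pos [ 0.5342 -0.3546  0.1377] tilt [-0.001  0.    -1.   ] F [ 0.3  0.8 -1.7] w 35.4 t 3.2 q7 0.43
turn z 0.3 shift [702.5  18.4 -62.1]
```

Emit:
step_arm(
  deltas=[
    [0,0,0,10,0,-30,20],
    [0,0,0,40,2,-60,20],
    [0,0,0,85,3,-85,20],
    [0,0,0,135,4,-100,20],
    [0,0,0,190,5,-100,20],
    [0,0,0,245,6,-100,20],
    [0,0,0,300,7,-100,20],
    [0,0,0,355,8,-100,20],
  ],
)

```text
time: 4.25
position: [0.5402, 0.0021, 0.2377]
tool_rot: [2.214, 2.227, 0.001]
ft_force: [0.7, -0.4, -0.6]
grip_width: 0.406
```

Emit:
step_arm(
  deltas=[
    [0,0,0,55,1,0,20],
    [0,0,0,110,2,0,20],
    [0,0,0,165,3,0,20],
    [0,0,0,220,4,0,20],
    [0,0,0,270,5,0,20],
    [0,0,0,310,6,0,20],
    [0,0,0,335,7,0,20],
    [0,0,0,348,7,0,20],
  ],
)

```text
time: 5.25
position: [0.5448, 0.35, 0.2371]
tool_rot: [-2.213, -2.23, -0.001]
ft_force: [-0.1, -1.0, -1.2]
grip_width: 0.4
```

Emit:
step_arm(
  deltas=[
    [0,0,0,0,0,0,20],
    [0,0,0,0,0,5,20],
    [0,0,0,0,0,15,20],
    [0,0,0,0,0,30,20],
    [0,0,0,0,0,45,20],
    [0,0,0,0,0,55,20],
    [0,0,0,0,0,60,20],
    [0,0,0,0,0,60,20],
  ],
)

```text
time: 6.25
position: [0.5453, 0.3483, 0.1762]
tool_rot: [-2.215, -2.228, 0.001]
ft_force: [0.3, 0.0, -1.3]
grip_width: 0.403
```

```bash
python3 - <<'E'
from h import *
go([0.5485,.348,.13],0)
c,im=grab("wrist"); cv2.imwrite("pics/w3.png",im)
c,im=grab("top"); cv2.imwrite("pics/t3.png",im)
go([0.5485,.348,.13],0)
E
```

```text
pos [0.5453 0.3483 0.1762] tilt [-0. -0. -1.] F [ 0.3  0.  -1.3] w 35.0 t 6.2 q7 -0.83
turn z 0.3 shift [-0.3  3.2 46.2]
pos [0.5456 0.3486 0.177 ] tilt [ 0.001  0.    -1.   ] F [ 0.3 -0.  -0.4] w 35.4 t 6.3 q7 -0.83
turn z 0.3 shift [-0.6  2.9 47. ]
```

View pics/w3.png

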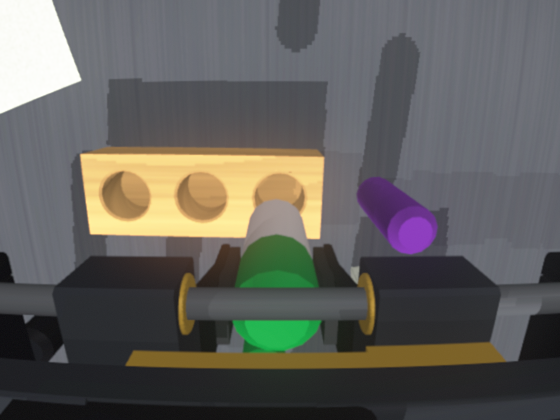

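View pics/t3.png

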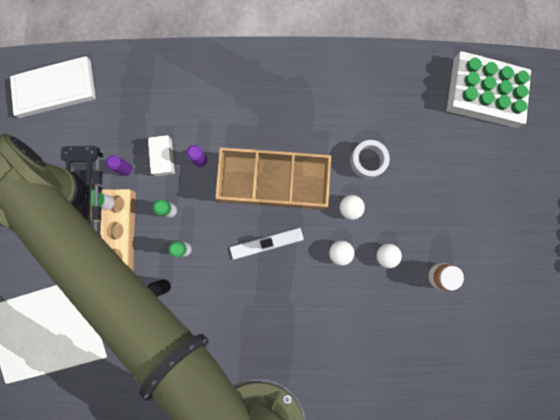

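```bash
cat > look.py <<'E'
from h import *
import sys,pickle
n,out,x0,x1,y0,y1,f=sys.argv[1],sys.argv[2],*map(int,sys.argv[3:8])
c,im=grab(n); s=ctrl.get_state(); pickle.dump((c,im,s),open(out+".pkl","wb"))
cv2.imwrite("pics/"+out+".png",cv2.resize(im[y0:y1,x0:x1],None,fx=f,fy=f,interpolation=cv2.INTER_CUBIC))
print(s["position"].round(4),s["ft_force"].round(1))
E
python3 look.py wrist w4 70 340 140 270 3 2>&1
```

```text
[0.5456 0.3486 0.1771] [ 0.   0.3 -2.1]
```

```bash
ls pics | tail -3
```

```text
w3.png
w4.png
wrist0.png
```

View pics/w4.png

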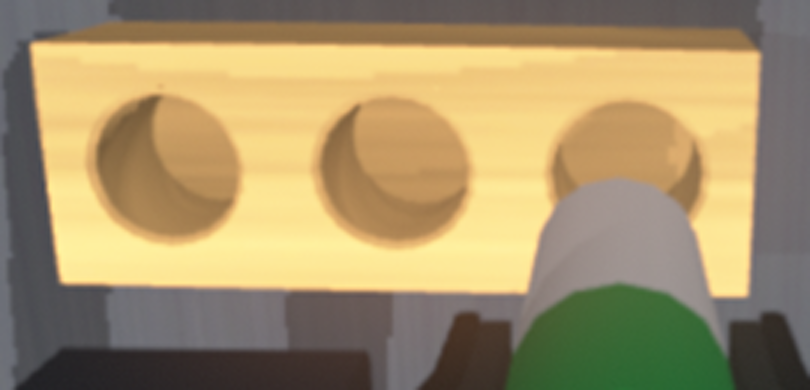

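```bash
python3 - <<'E'
from h import *; import pickle
c,im,s=pickle.load(open("w4.pkl","rb"))
f=lambda l:np.array(l,float)/3+[70,140]-.33
print(plane(c,f([(165,169),(392,172),(627,177)]),.05).round(4))
print(plane(c,f([(32,43),(760,52),(748,297),(60,284)]),.05).round(4))
print("bottle far edge",plane(c,f([(620,179)]),.116).round(4), "sides at z~.125", plane(c,f([(541,235),(697,235)]),.118).round(4))
E
```

```text
[[0.4186 0.3505 0.05  ]
 [0.483  0.3499 0.05  ]
 [0.5482 0.3488 0.05  ]]
[[0.3843 0.3861 0.05  ]
 [0.5836 0.3838 0.05  ]
 [0.5831 0.3135 0.05  ]
 [0.3827 0.3156 0.05  ]]
bottle far edge [[0.546  0.3658 0.116 ]] sides at z~.125 [[0.5291 0.3538 0.118 ]
 [0.5626 0.354  0.118 ]]
```

Emit:
step_arm(
  deltas=[
    [0,0,0,0.5,1.5,5,20],
    [0,0,0,0.5,2.5,15,20],
    [0,0,0,0.5,2.5,30,20],
    [0,0,0,0.5,2.5,45,20],
    [0,0,0,0.5,2.5,55,20],
    [0,0,0,0.5,2.5,60,20],
    [0,0,0,0.5,2.5,62,20],
    [0,0,0,0.5,2.5,62,20],
  ],
)

```text
time: 7.4
position: [0.548, 0.349, 0.1148]
tool_rot: [2.215, 2.228, 0.001]
ft_force: [0.9, 0.1, -0.8]
grip_width: 0.406
```

```bash
python3 - <<'E'
from h import *
go([0.548,.349,.0695],0)
E
python3 look.py wrist w5 200 360 150 300 4
```

```text
pos [0.548  0.349  0.1148] tilt [ 0.  0. -1.] F [ 0.9  0.1 -0.8] w 35.4 t 7.4 q7 -0.86
turn z 0.3 shift [ 0.  -0.  45.3]
[0.5482 0.349  0.115 ] [-0.5  0.1 -1.2]
```

View pics/w5.png

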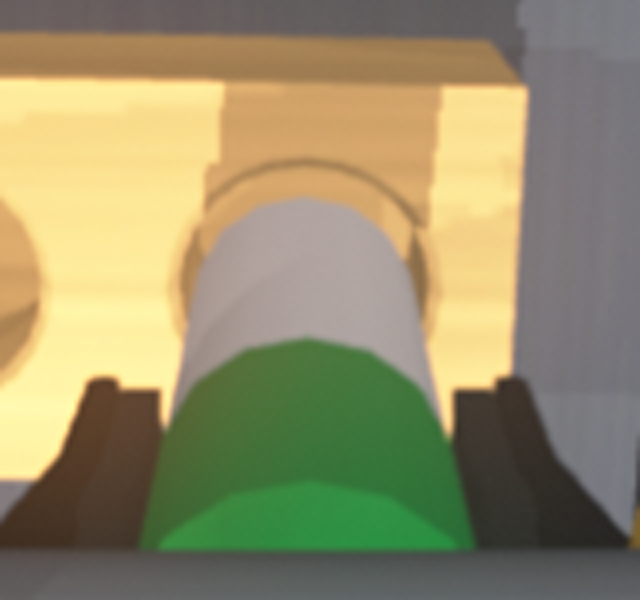

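```bash
python3 - <<'E'
from h import *; import pickle
c,im,s=pickle.load(open("w5.pkl","rb"))
f=lambda l:np.array(l,float)/4+[200,150]-.37
print(plane(c,f([(307,160),(307,165),(176,285),(437,285)]),.05).round(4))
for z in (.052,.054,.056): print(plane(c,f([(307,198)]),z).round(4))
E
```

```text
[[0.5485 0.3717 0.05  ]
 [0.5485 0.3708 0.05  ]
 [0.5269 0.3503 0.05  ]
 [0.5702 0.3505 0.05  ]]
[[0.5485 0.3659 0.052 ]]
[[0.5485 0.3664 0.054 ]]
[[0.5485 0.3669 0.056 ]]
```

Emit:
step_arm(
  deltas=[
    [0,0,0,1.5,0,0,20],
    [0,0,0,1.5,0,4,20],
    [0,0,0,1.5,0,10,20],
    [0,0,0,1.5,0,18,20],
    [0,0,0,1.5,0,27,20],
    [0,0,0,1.5,0,35,20],
    [0,0,0,1.5,0,40,20],
    [0,0,0,1.5,0,42,20],
  ],
)

```text
time: 8.45
position: [0.5478, 0.3502, 0.072]
tool_rot: [-2.215, -2.228, 0.001]
ft_force: [0.7, 0.0, -1.5]
grip_width: 0.404
```

```bash
python3 - <<'E'
from h import *
go([0.548,.3505,.0695],0)
E
```

```text
pos [0.5478 0.3502 0.072 ] tilt [-0. -0. -1.] F [ 0.7  0.  -1.5] w 35.2 t 8.4 q7 -0.88
turn z 0.3 shift [0.3 0.2 2.5]
```

Emit:
step_arm(
  deltas=[
    [0,0,0,0,0,2,20],
    [0,0,0,0,0,3.5,20],
    [0,0,0,0,0,4,20],
    [0,0,0,0,0,4,46],
    [0,0,0,0,0,4,46],
    [0,0,0,0,0,4,46],
    [0,0,0,0,0,-10,46],
    [0,0,0,0,0,-40,46],
  ],
)

```text
time: 9.45
position: [0.5472, 0.3497, 0.1123]
tool_rot: [-2.214, -2.227, 0.004]
ft_force: [0.2, 0.3, 1.1]
grip_width: 0.529
```

```bash
python3 - <<'E'
from h import *
go([0.534,.2225,.2],0)
E
```

```text
pos [0.5472 0.3497 0.1123] tilt [-0.002 -0.001 -1.   ] F [0.2 0.3 1.1] w 46.0 t 9.4 q7 -0.86
turn z 0.3 shift [-127.2  -14.2  -87.5]
```

Emit:
step_arm(
  deltas=[
    [0,0,0,0,0,-30,46],
    [0,0,0,-5,-2,-65,46],
    [0,0,0,-35,-5,-85,60],
    [0,0,0,-75,-9,-88,60],
    [0,0,0,-105,-12,-88,60],
    [0,0,0,-122,-14,-88,60],
    [0,0,0,-127,-14,-88,60],
    [0,0,0,-127,-14,-88,60],
  ],
)

```text
time: 10.45
position: [0.5346, 0.2241, 0.2008]
tool_rot: [-2.214, -2.228, -0.001]
ft_force: [-0.2, 0.7, 0.5]
grip_width: 0.685
```

```bash
python3 look.py wrist w6 0 560 0 420 1; python3 - <<'E'
from h import *; import pickle
c,im,s=pickle.load(open("w6.pkl","rb"))
cap("w",(.534,.2225),.11,im,c)
E
```

```text
[0.5344 0.2246 0.2007] [ 1.1 -0.3  0.1]
cap [276.3 213.4] 999.0 1968.0 [0.5351 0.2227 0.11  ]
```

View pics/w6.png

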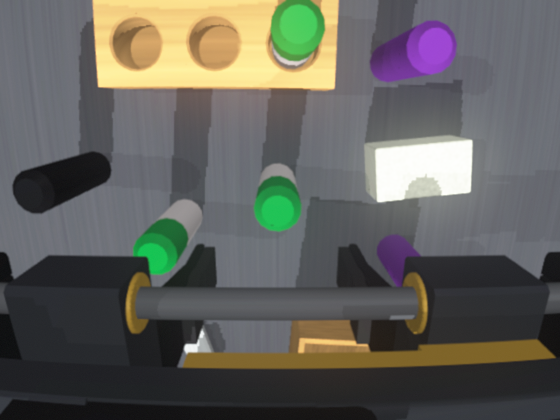

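Emit:
step_arm(
  deltas=[
    [0,0,0,-0.5,0.5,10,60],
    [0,0,0,-1,0.5,30,60],
    [0,0,0,-1,0.5,60,60],
    [0,0,0,-1,0.5,90,60],
    [0,0,0,-1,0.5,115,60],
    [0,0,0,-1,0.5,132,60],
    [0,0,0,-1,0.5,139,60],
    [0,0,0,-1,0.5,140,60],
  ],
)

```text
time: 11.5
position: [0.5351, 0.2224, 0.0603]
tool_rot: [-2.215, -2.228, 0.0]
ft_force: [-0.1, 0.2, -0.3]
grip_width: 0.688
```

Emit:
step_arm(
  deltas=[
    [0,0,0,0,0,0,20],
    [0,0,0,0,0,0,20],
    [0,0,0,0,0,0,20],
    [0,0,0,0,0,0,20],
    [0,0,0,0,0,-5,20],
    [0,0,0,0,0,-20,20],
    [0,0,0,0,0,-45,20],
    [0,0,0,0,0,-70,20],
  ],
)

```text
time: 12.5
position: [0.5352, 0.2224, 0.1321]
tool_rot: [2.215, 2.228, 0.001]
ft_force: [1.1, 0.6, -0.9]
grip_width: 0.411
```

```bash
python3 - <<'E'
from h import *
go([0.483,.3505,.18],0)
E
```

```text
pos [0.5352 0.2224 0.1321] tilt [ 0.  0. -1.] F [ 1.1  0.6 -0.9] w 35.8 t 12.5 q7 -0.63
turn z 0.3 shift [128.4 -51.4 -47.9]
```

Emit:
step_arm(
  deltas=[
    [0,0,0,0,0,-25,20],
    [0,0,0,10,-4,-45,20],
    [0,0,0,35,-14,-50,20],
    [0,0,0,70,-28,-50,20],
    [0,0,0,100,-40,-50,20],
    [0,0,0,120,-48,-50,20],
    [0,0,0,127,-51,-50,20],
    [0,0,0,128,-51.5,-50,20],
  ],
)

```text
time: 13.5
position: [0.4827, 0.3502, 0.1807]
tool_rot: [2.214, 2.229, -0.0]
ft_force: [0.4, 0.2, -0.1]
grip_width: 0.404
```

Emit:
step_arm(
  deltas=[
    [0,0,0,0,0,0,20],
    [0,0,0,0,0,10,20],
    [0,0,0,0,0,25,20],
    [0,0,0,0,0,40,20],
    [0,0,0,0,0,55,20],
    [0,0,0,0,0,62,20],
    [0,0,0,0,0,65,20],
    [0,0,0,0,0,65,20],
  ],
)

```text
time: 14.5
position: [0.483, 0.3501, 0.1156]
tool_rot: [2.215, 2.228, 0.0]
ft_force: [-0.0, -0.1, -0.2]
grip_width: 0.406
```

```bash
python3 look.py wrist w7 200 360 150 300 4
```

```text
[0.4831 0.3502 0.1159] [0.  0.5 0.2]
```

View pics/w7.png

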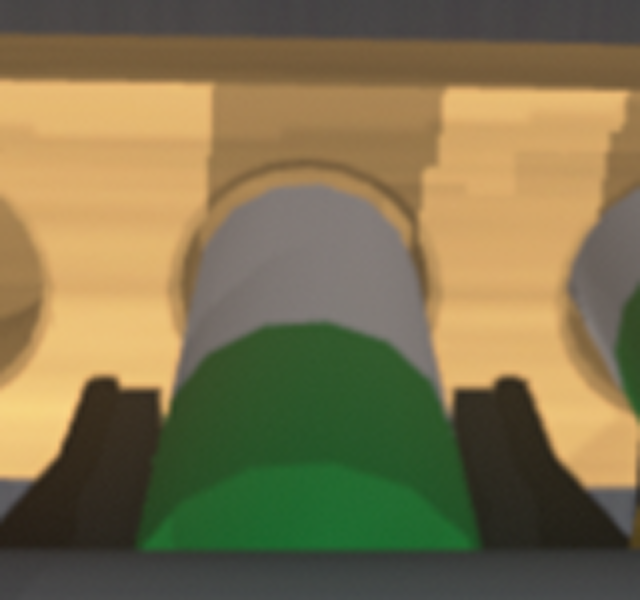

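Emit:
step_arm(
  deltas=[
    [0,0,0,0,0,2,20],
    [0,0,0,0,0,8,20],
    [0,0,0,0,0,16,20],
    [0,0,0,0,0,25,20],
    [0,0,0,0,0,34,20],
    [0,0,0,0,0,40,20],
    [0,0,0,0,0,44,20],
    [0,0,0,0,0,46,20],
  ],
)

```text
time: 15.55
position: [0.4829, 0.3499, 0.0693]
tool_rot: [2.215, 2.228, -0.0]
ft_force: [-0.5, -0.5, -0.5]
grip_width: 0.406
```

Emit:
step_arm(
  deltas=[
    [0,0,0,0,0,1.5,20],
    [0,0,0,0,0,2,20],
    [0,0,0,0,0,2,20],
    [0,0,0,0,0,2,46],
    [0,0,0,0,0,2,46],
    [0,0,0,0,0,2,46],
    [0,0,0,0,0,-10,46],
    [0,0,0,0,0,-40,46],
  ],
)

```text
time: 16.55
position: [0.4821, 0.3492, 0.1092]
tool_rot: [-2.214, -2.227, 0.004]
ft_force: [-0.4, -0.4, 0.1]
grip_width: 0.53
```

```bash
python3 - <<'E'
from h import *
go([0.4385,.185,.2],0)
E
```

```text
pos [0.4821 0.3492 0.1092] tilt [-0.002 -0.001 -1.   ] F [-0.4 -0.4  0.1] w 46.1 t 16.6 q7 -0.9
turn z 0.3 shift [-164.1  -44.8  -90.5]
```

Emit:
step_arm(
  deltas=[
    [0,0,0,0,0,-30,46],
    [0,0,0,-10,-2,-65,46],
    [0,0,0,-45,-12,-88,60],
    [0,0,0,-90,-24,-92,60],
    [0,0,0,-130,-36,-92,60],
    [0,0,0,-155,-42,-92,60],
    [0,0,0,-164,-44.5,-92,60],
    [0,0,0,-165,-44.5,-92,60],
  ],
)

```text
time: 17.55
position: [0.4395, 0.185, 0.202]
tool_rot: [2.215, 2.227, 0.001]
ft_force: [0.7, 0.7, 0.1]
grip_width: 0.691
```

```bash
python3 look.py wrist w8 0 560 0 420 1; python3 - <<'E'
from h import *; import pickle
c,im,s=pickle.load(open("w8.pkl","rb"))
cap("w",(.4385,.185),.11,im,c)
E
```

```text
[0.4396 0.1856 0.2019] [-0.2 -0.4 -0.1]
cap [274.3 211.3] 998.0 1945.0 [0.4387 0.1848 0.11  ]
```

View pics/w8.png

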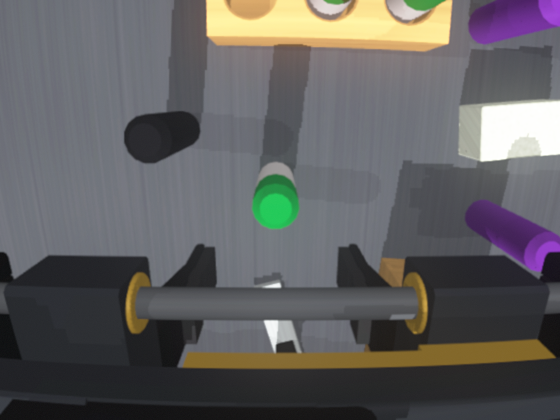

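Emit:
step_arm(
  deltas=[
    [0,0,0,0,-0.5,10,60],
    [0,0,0,-0.5,-1,30,60],
    [0,0,0,-0.5,-1,60,60],
    [0,0,0,-0.5,-1,90,60],
    [0,0,0,-0.5,-1,115,60],
    [0,0,0,-0.5,-1,132,60],
    [0,0,0,-0.5,-1,139,60],
    [0,0,0,-0.5,-1,141,60],
  ],
)

```text
time: 18.6
position: [0.4385, 0.1846, 0.0605]
tool_rot: [-2.214, -2.228, -0.0]
ft_force: [-0.4, -0.1, 1.2]
grip_width: 0.689
```

Emit:
step_arm(
  deltas=[
    [0,0,0,0,0,0,20],
    [0,0,0,0,0,0,20],
    [0,0,0,0,0,0,20],
    [0,0,0,0,0,0,20],
    [0,0,0,0,0,-5,20],
    [0,0,0,0,0,-20,20],
    [0,0,0,0,0,-45,20],
    [0,0,0,0,0,-70,20],
  ],
)

```text
time: 19.6
position: [0.4383, 0.1843, 0.132]
tool_rot: [2.214, 2.228, 0.0]
ft_force: [0.4, 0.5, -1.6]
grip_width: 0.406
```

```bash
python3 - <<'E'
from h import *
go([0.4185,.351,.18],0)
E
```

```text
pos [0.4383 0.1843 0.132 ] tilt [ 0.  0. -1.] F [ 0.4  0.5 -1.6] w 35.3 t 19.6 q7 -0.48
turn z 0.3 shift [166.8 -18.8 -48. ]
```

Emit:
step_arm(
  deltas=[
    [0,0,0,0,0,-25,20],
    [0,0,0,15,-2,-45,20],
    [0,0,0,50,-6,-50,20],
    [0,0,0,95,-10,-50,20],
    [0,0,0,132,-15,-50,20],
    [0,0,0,157,-18,-50,20],
    [0,0,0,165,-19.5,-50,20],
    [0,0,0,166.5,-19.5,-50,20],
  ],
)

```text
time: 20.6
position: [0.4179, 0.3503, 0.1808]
tool_rot: [2.214, 2.228, -0.001]
ft_force: [0.1, -0.3, -1.0]
grip_width: 0.408
```

Emit:
step_arm(
  deltas=[
    [0,0,0,0,0,0,20],
    [0,0,0,0,0,10,20],
    [0,0,0,0,0,25,20],
    [0,0,0,0,0,40,20],
    [0,0,0,0,0,55,20],
    [0,0,0,0,0,62,20],
    [0,0,0,0,0,65,20],
    [0,0,0,0,0,65,20],
  ],
)

```text
time: 21.6
position: [0.4179, 0.3508, 0.1156]
tool_rot: [-2.215, -2.228, -0.0]
ft_force: [0.4, -0.4, -1.5]
grip_width: 0.406
```

```bash
python3 look.py wrist w9 200 360 150 300 4
```

```text
[0.4181 0.3509 0.1159] [ 0.1 -1.  -1.8]
```

View pics/w9.png

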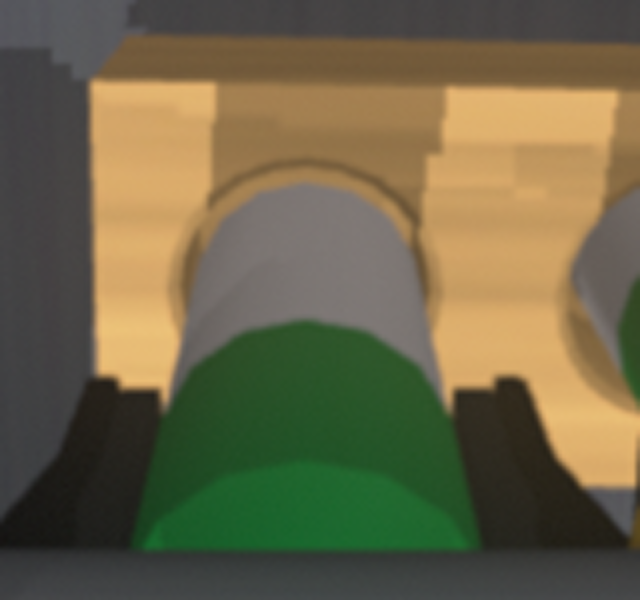

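Aligned; insert and release, then rise.

Emit:
step_arm(
  deltas=[
    [0,0,0,0,0,2,20],
    [0,0,0,0,0,8,20],
    [0,0,0,0,0,16,20],
    [0,0,0,0,0,25,20],
    [0,0,0,0,0,34,20],
    [0,0,0,0,0,40,20],
    [0,0,0,0,0,44,20],
    [0,0,0,0,0,46,20],
  ],
)

```text
time: 22.65
position: [0.4179, 0.3506, 0.0693]
tool_rot: [-2.215, -2.228, 0.0]
ft_force: [-0.7, -0.5, -2.2]
grip_width: 0.409
```

Emit:
step_arm(
  deltas=[
    [0,0,0,0,0,1.5,20],
    [0,0,0,0,0,2,20],
    [0,0,0,0,0,2,20],
    [0,0,0,0,0,2,46],
    [0,0,0,0,0,2,46],
    [0,0,0,0,0,2,46],
    [0,0,0,0,0,-15,46],
    [0,0,0,0,0,-45,46],
  ],
)

```text
time: 23.65
position: [0.4173, 0.3503, 0.115]
tool_rot: [-2.214, -2.228, 0.003]
ft_force: [0.7, -0.5, -0.1]
grip_width: 0.526
```

```bash
python3 - <<'E'
from h import *
go([0.541,-.228,.2],-3.8)
c,im=grab("top"); cv2.imwrite("pics/t10.png",im)
h=cv2.cvtColor(im,cv2.COLOR_BGR2HSV)
w=cv2.inRange(h,(0,0,170),(179,60,255))
for k in blobs(w,300):
    (x,y),r=cv2.minEnclosingCircle(k)
    if r<14: print(np.round((x,y),1),round(r,1),plane(c,(x,y),.0265).round(4))
E
```

```text
pos [0.4173 0.3503 0.115 ] tilt [-0.002 -0.001 -1.   ] F [ 0.7 -0.5 -0.1] w 45.8 t 23.6 q7 -0.95
turn z 4.1 shift [-579.1  120.   -84.8]
[451.5 277.6] 12.6 [[ 0.3657 -0.4764  0.0265]]
[389.  255.5] 12.5 [[ 0.4221 -0.3178  0.0265]]
[341.8 252.8] 12.5 [[ 0.4293 -0.2013  0.0265]]
[352.2 207. ] 12.4 [[ 0.5409 -0.228   0.0265]]
```

View pics/t10.png

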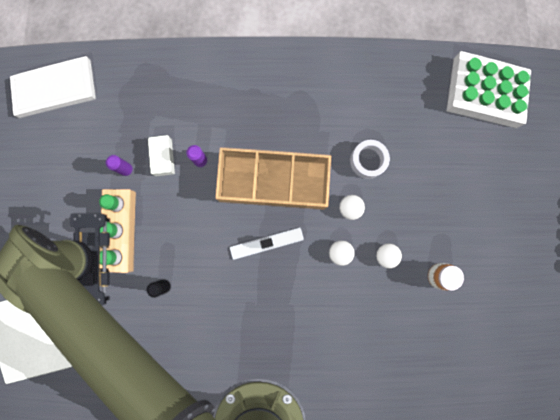

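Emit:
step_arm(
  deltas=[
    [0,0,0,0,0,-35,46],
    [0,0,0.5,-20,4,-75,46],
    [0,0,1,-70,15,-86,75],
    [0,0,1.5,-125,26,-86,75],
    [0,0,2,-182,38,-86,75],
    [0,0,2.5,-240,50,-86,75],
    [0,0,3,-298,62,-86,75],
    [0,0,4,-356,74,-86,75],
  ],
)

```text
time: 24.7
position: [0.4946, -0.0066, 0.202]
tool_rot: [2.29, 2.148, 0.002]
ft_force: [1.0, -0.0, 0.4]
grip_width: 0.859
```

```bash
python3 - <<'E'
from h import *
go([0.541,-.228,.2],-3.8)
E
```

```text
pos [ 0.4946 -0.0066  0.202 ] tilt [ 0.003 -0.001 -1.   ] F [ 1.  -0.   0.4] w 74.7 t 24.7 q7 -0.12
turn z 0.1 shift [-218.    60.5    2.3]
```

Emit:
step_arm(
  deltas=[
    [0,0,0,-50,14,0,75],
    [0,0,0,-100,28,0,75],
    [0,0,0,-145,40,0,75],
    [0,0,0,-180,50,0,75],
    [0,0,0,-205,57,0,75],
    [0,0,0,-216,60,0,75],
    [0,0,0,-219,60.5,0,75],
    [0,0,0,-219,60.5,0,75],
  ],
)

```text
time: 25.7
position: [0.5405, -0.226, 0.2007]
tool_rot: [-2.289, -2.151, -0.001]
ft_force: [-0.2, 1.0, 0.2]
grip_width: 0.863
```

```bash
python3 look.py wrist w11 0 560 0 420 1; python3 - <<'E'
from h import *; import pickle
c,im,s=pickle.load(open("w11.pkl","rb"))
h=cv2.cvtColor(im,cv2.COLOR_BGR2HSV)
w=cv2.inRange(h,(0,0,130),(179,70,255))
for k in blobs(w,800):
    (x,y),r=cv2.minEnclosingCircle(k)
    print(np.round((x,y),1),round(r,1),plane(c,(x,y),.0265).round(4))
go([0.541,-.228,.0265-.009],-3.8)
E
```

```text
[ 0.5405 -0.2259  0.2007] [0.5 0.3 0.6]
[317.  335.5] 53.7 [[ 0.5754 -0.3963  0.0265]]
[220.4 339. ] 44.0 [[ 0.4687 -0.3945  0.0265]]
[518.5  52. ] 65.9 [[ 0.771  -0.1123  0.0265]]
[279.3 157.5] 294.3 [[ 0.5455 -0.1986  0.0265]]
pos [ 0.5405 -0.2259  0.2007] tilt [ 0.  0. -1.] F [0.5 0.3 0.6] w 75.2 t 25.8 q7 0.2
turn z 0.2 shift [ -2.1   0.6 183.2]
```

View pics/w11.png

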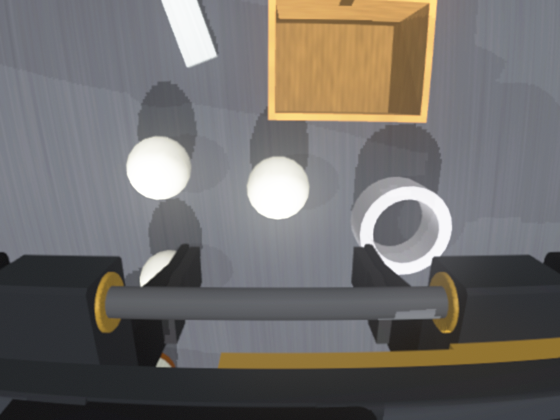

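```bash
cat >> h.py <<'E'
def soaps(c,im,roi=None):
    m=((im.min(2).astype(int)>150)|((im[:,:,2].astype(int)-im[:,:,0]>8)&(im[:,:,2]>150)&(im[:,:,0]>120))).astype(np.uint8)
    for k in blobs(m,300):
        (x,y),r=cv2.minEnclosingCircle(k); A=cv2.contourArea(k)
        if A>.8*np.pi*r*r: print("soap?",np.round((x,y),1),round(r,1),plane(c,(x,y),.0265).round(4))
E
python3 - <<'E'
from h import *; import pickle
c,im,s=pickle.load(open("w11.pkl","rb"))
print(plane(c,(278,187.5),.0265),plane(c,[(268,120),(429,122)],.088))
soaps(c,im)
E
```

```text
[[ 0.54255587 -0.22733406  0.0265    ]] [[ 0.53876506 -0.16102136  0.088     ]
 [ 0.66065988 -0.16890676  0.088     ]]
soap? [401.5 226. ] 50.5 [[ 0.6634 -0.2741  0.0265]]
soap? [277.4 187.8] 32.2 [[ 0.542  -0.2276  0.0265]]
soap? [157.9 167.9] 33.1 [[ 0.4296 -0.201   0.0265]]
```

Emit:
step_arm(
  deltas=[
    [0,0,0,-1,1,10,75],
    [0,0,0,-2,1.5,40,75],
    [0,0,0,-2,1.5,80,75],
    [0,0,0,-2,1.5,120,75],
    [0,0,0,-2,1.5,150,75],
    [0,0,0,-2,1.5,172,75],
    [0,0,0,-2,1.5,181,75],
    [0,0,0,-2,1.5,183,75],
  ],
)

```text
time: 26.75
position: [0.5415, -0.2291, 0.0172]
tool_rot: [-2.29, -2.149, 0.0]
ft_force: [-0.3, 0.1, 0.8]
grip_width: 0.858
```

```bash
python3 look.py wrist w12 0 560 0 420 1
```

```text
[ 0.5419 -0.2293  0.0176] [ 0.  -0.1 -0.1]
```

View pics/w12.png

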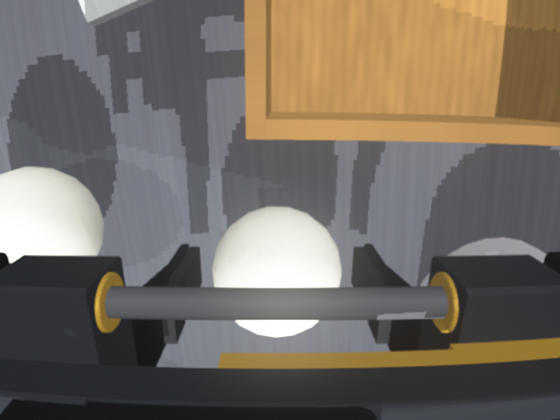

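Emit:
step_arm(
  deltas=[
    [0,0,0,1.5,0,0,75],
    [0,0,0,1.5,0,0,50],
    [0,0,0,1.5,0,0,50],
    [0,0,0,1.5,0,0,50],
    [0,0,0,1.5,0,0,50],
    [0,0,0,1.5,0,-3,50],
    [0,0,0,1.5,0,-12,50],
    [0,0,0,1.5,0,-30,50],
  ],
  newtons=30,
)

```text
time: 27.8
position: [0.5411, -0.2277, 0.0477]
tool_rot: [-2.29, -2.148, 0.001]
ft_force: [0.1, 0.3, -1.8]
grip_width: 0.667
```

```bash
python3 - <<'E'
from h import *
go([.6025,-.120,.19],-3.8)
E
python3 look.py wrist w13 0 560 0 420 1
```

```text
pos [ 0.5411 -0.2277  0.0477] tilt [-0.002  0.001 -1.   ] F [ 0.1  0.3 -1.8] w 58.0 t 27.8 q7 0.13
turn z 0.1 shift [ 111.5   54.1 -142.3]
[ 0.5433 -0.2285  0.051 ] [ 1.7 -0.8  0.2]
```

View pics/w13.png

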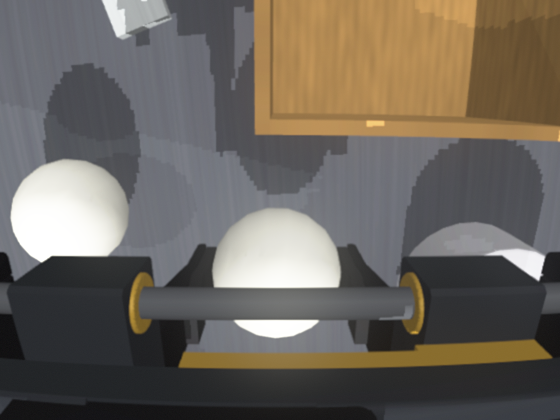

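Emit:
step_arm(
  deltas=[
    [0,0,0,0,0,-15,50],
    [0,0,0,0,0,-45,50],
    [0,0,0,5,2,-80,50],
    [0,0,0,25,12,-110,50],
    [0,0,0,60,28,-130,50],
    [0,0,0,90,43,-140,50],
    [0,0,0,107,51,-142,50],
    [0,0,0,111.5,53,-142,50],
  ],
)

```text
time: 28.85
position: [0.6018, -0.1192, 0.1895]
tool_rot: [-2.289, -2.151, 0.001]
ft_force: [0.7, 0.1, -1.9]
grip_width: 0.667
```

Emit:
step_arm(
  deltas=[
    [0,0,0,0,0,0,50],
    [0,0,0,0,0,5,50],
    [0,0,0,0,0,15,50],
    [0,0,0,0,0,30,50],
    [0,0,0,0,0,45,50],
    [0,0,0,0,0,60,50],
    [0,0,0,0,0,68,50],
    [0,0,0,0,0,70,50],
  ],
)

```text
time: 29.85
position: [0.6015, -0.12, 0.1188]
tool_rot: [-2.291, -2.149, 0.001]
ft_force: [-0.0, -0.2, -1.4]
grip_width: 0.668
```

```bash
python3 - <<'E'
from h import *
go([.6016,-.120,.0215],-3.8)
E
python3 look.py wrist w14 0 560 0 420 1
```

```text
pos [ 0.6015 -0.12    0.1188] tilt [-0.001  0.    -1.   ] F [-0.  -0.2 -1.4] w 58.1 t 29.9 q7 -0.06
turn z 0.1 shift [ 0.   0.2 97.3]
[ 0.6017 -0.1201  0.1191] [ 0.7 -0.  -1.8]
```

View pics/w14.png

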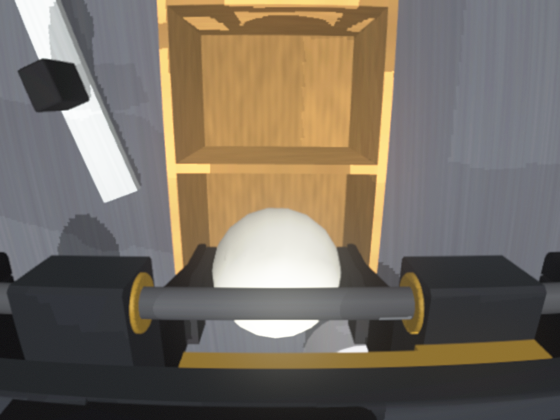

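Emit:
step_arm(
  deltas=[
    [0,0,0,0,0,8,50],
    [0,0,0,0,0,22,50],
    [0,0,0,0,0,38,50],
    [0,0,0,0,0,54,50],
    [0,0,0,0,0,70,50],
    [0,0,0,0,0,82,50],
    [0,0,0,0,0,89,50],
    [0,0,0,0,0,92,50],
  ],
)

```text
time: 30.9
position: [0.6018, -0.1201, 0.0272]
tool_rot: [-2.291, -2.149, 0.0]
ft_force: [0.6, -0.3, -1.5]
grip_width: 0.668
```

Emit:
step_arm(
  deltas=[
    [0,0,0,0,0,0.5,50],
    [0,0,0,0,0,1,50],
    [0,0,0,0,0,1.5,50],
    [0,0,0,0,0,2,50],
    [0,0,0,0,0,2.5,50],
    [0,0,0,0,0,3,50],
    [0,0,0,0,0,3.5,50],
    [0,0,0,0,0,3.5,50],
  ],
)

```text
time: 31.9
position: [0.6017, -0.1202, 0.024]
tool_rot: [-2.291, -2.149, 0.0]
ft_force: [1.0, 0.0, -0.9]
grip_width: 0.672
```

Emit:
step_arm(
  deltas=[
    [0,0,0,0,0,0.3,50],
    [0,0,0,0,0,0.6,50],
    [0,0,0,0,0,0.9,50],
    [0,0,0,0,0,1.2,50],
    [0,0,0,0,0,1.5,50],
    [0,0,0,0,0,1.8,50],
    [0,0,0,0,0,2,50],
    [0,0,0,0,0,2,50],
  ],
)

```text
time: 32.9
position: [0.6018, -0.1202, 0.0225]
tool_rot: [2.291, 2.149, -0.0]
ft_force: [-2.4, 0.3, 4.4]
grip_width: 0.67
```

Emit:
step_arm(
  deltas=[
    [0,0,0,0,0,0,60],
    [0,0,0,0,0,0,64],
    [0,0,0,0,0,0,68],
    [0,0,0,0,0,0,69],
    [0,0,0,0,0,-5,69],
    [0,0,0,0,0,-25,69],
    [0,0,0,0,0,-60,69],
    [0,0,0,0,0,-100,69],
  ],
)

```text
time: 33.9
position: [0.601, -0.12, 0.1234]
tool_rot: [-2.29, -2.149, 0.001]
ft_force: [0.8, -0.4, 1.0]
grip_width: 0.793
```

```bash
python3 - <<'E'
from h import *
go([.4297,-.2015,.19],-3.8)
c,im=grab("top"); soaps(c,im); cv2.imwrite("pics/t15.png",im)
E
python3 look.py wrist w15 0 560 0 420 1
```

```text
pos [ 0.601  -0.12    0.1234] tilt [-0.001  0.    -1.   ] F [ 0.8 -0.4  1. ] w 69.0 t 33.9 q7 -0.06
turn z 0.1 shift [ -92.3 -165.8  -66.3]
soap? [452.  277.8] 12.4 [[ 0.3654 -0.4778  0.0265]]
soap? [389.  255.5] 12.3 [[ 0.4221 -0.3178  0.0265]]
[ 0.6049 -0.1203  0.1282] [ 1.1 -0.6  1.1]
```

View pics/w15.png

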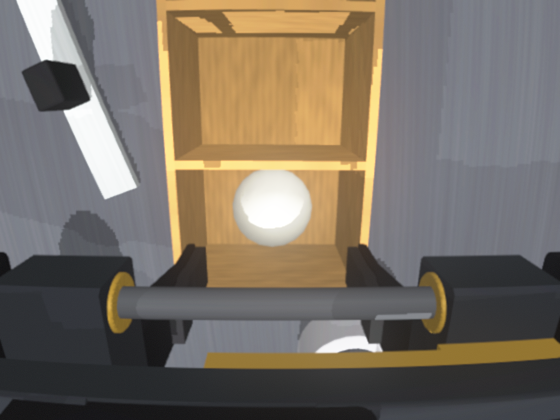

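View pics/t15.png

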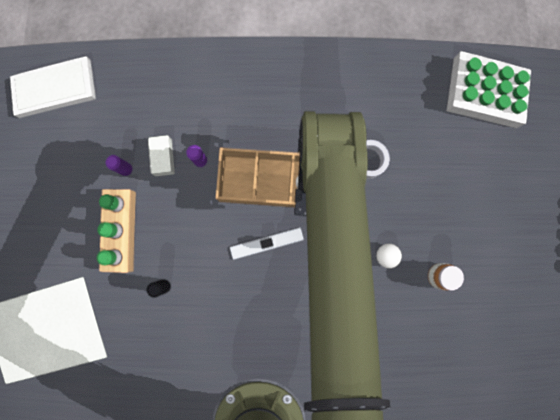

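Emit:
step_arm(
  deltas=[
    [0,0,0,0,0,-25,69],
    [0,0,0,-8,-15,-50,69],
    [0,0,0,-28,-50,-68,75],
    [0,0,0,-52,-92,-68,75],
    [0,0,0,-72,-130,-68,75],
    [0,0,0,-86,-155,-68,75],
    [0,0,0,-92,-166,-68,75],
    [0,0,0,-92,-166.5,-68,75],
  ],
)

```text
time: 35.0
position: [0.4296, -0.2013, 0.1903]
tool_rot: [2.292, 2.148, -0.0]
ft_force: [1.0, 0.1, 1.0]
grip_width: 0.863
```

```bash
python3 look.py wrist w16 0 560 0 420 1;  python3 - <<'E'
from h import *; import pickle
c,im,s=pickle.load(open("w16.pkl","rb")); soaps(c,im)
go([.4297,-.2015,.0165],-3.8)
E
```

```text
[ 0.4303 -0.2008  0.1903] [ 0.2 -0.1  0.2]
pos [ 0.4303 -0.2008  0.1903] tilt [ 0.001  0.    -1.   ] F [ 0.2 -0.1  0.2] w 74.5 t 35.0 q7 0.33
turn z 0.2 shift [ -0.8  -0.7 173.8]
```

View pics/w16.png

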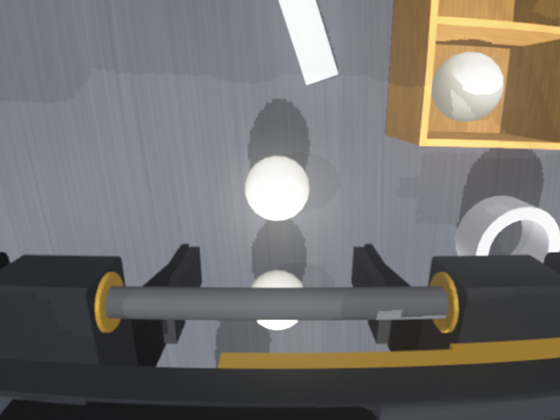

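```bash
 python3 - <<'E'
from h import *; import pickle
c,im,s=pickle.load(open("w16.pkl","rb")); print(plane(c,(277,188.3),.0265), im[188,277],im[160,277],im[240,230],im[188,330])
E
```

```text
[[ 0.43088886 -0.20115902  0.0265    ]] [255 255 255] [230 237 238] [148 141 137] [146 141 139]
```

Emit:
step_arm(
  deltas=[
    [0,0,0,0,0.5,10,75],
    [0,0,0,0,0.5,40,75],
    [0,0,0,0,0.5,80,75],
    [0,0,0,0,0.5,115,75],
    [0,0,0,0,0.5,145,75],
    [0,0,0,0,0.5,164,75],
    [0,0,0,0,0.5,172,75],
    [0,0,0,0,0.5,173.5,75],
  ],
)

```text
time: 36.05
position: [0.4305, -0.2007, 0.016]
tool_rot: [-2.29, -2.149, -0.0]
ft_force: [-0.9, -0.6, 0.4]
grip_width: 0.859
```

Emit:
step_arm(
  deltas=[
    [0,0,0,0,0,0,75],
    [0,0,0,0,0,0,50],
    [0,0,0,0,0,0,50],
    [0,0,0,0,0,0,50],
    [0,0,0,0,0,0,50],
    [0,0,0,0,0,-3,50],
    [0,0,0,0,0,-12,50],
    [0,0,0,0,0,-30,50],
  ],
)

```text
time: 37.05
position: [0.4295, -0.2009, 0.0465]
tool_rot: [-2.29, -2.148, 0.001]
ft_force: [-0.5, 0.7, -1.4]
grip_width: 0.674
```

```bash
python3 - <<'E'
from h import *
go([.607,-.0355,.19],-3.8)
E
python3 look.py wrist w17 0 560 0 420 1
```

```text
pos [ 0.4295 -0.2009  0.0465] tilt [-0.002  0.001 -1.   ] F [-0.5  0.7 -1.4] w 58.7 t 37.0 q7 0.24
turn z 0.1 shift [ 176.5  166.4 -143.6]
[ 0.4315 -0.2017  0.0491] [ 0.8 -0.8  0.1]
```

View pics/w17.png

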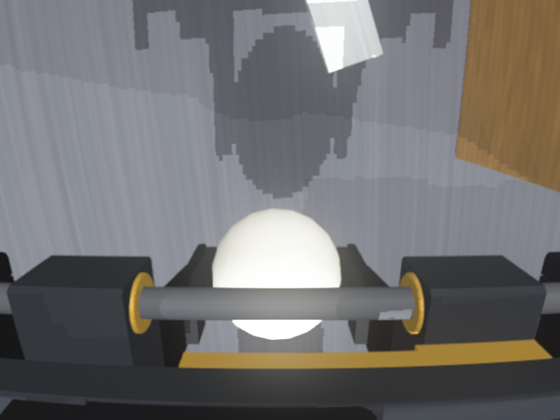

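Emit:
step_arm(
  deltas=[
    [0,0,0,0,0,-20,50],
    [0,0,0,5,5,-60,50],
    [0,0,0,25,23,-105,50],
    [0,0,0,60,56,-135,50],
    [0,0,0,100,93,-144,50],
    [0,0,0,138,129,-144,50],
    [0,0,0,165,154,-144,50],
    [0,0,0,176.5,165.5,-144,50],
  ],
)

```text
time: 38.1
position: [0.6075, -0.0334, 0.1902]
tool_rot: [-2.287, -2.152, -0.001]
ft_force: [0.5, -1.8, -1.1]
grip_width: 0.673
```

Emit:
step_arm(
  deltas=[
    [0,0,0,0,0,0,50],
    [0,0,0,0,0,5,50],
    [0,0,0,0,0,15,50],
    [0,0,0,0,0,30,50],
    [0,0,0,0,0,45,50],
    [0,0,0,0,0,60,50],
    [0,0,0,0,0,68,50],
    [0,0,0,0,0,70,50],
  ],
)

```text
time: 39.1
position: [0.6064, -0.0357, 0.1198]
tool_rot: [-2.291, -2.149, 0.001]
ft_force: [-0.2, -0.6, -1.2]
grip_width: 0.67
```

```bash
python3 - <<'E'
from h import *
go([.607,-.0355,.0205],-3.8)
E
python3 look.py wrist w18 0 560 0 420 1
```

```text
pos [ 0.6064 -0.0357  0.1198] tilt [-0.001  0.    -1.   ] F [-0.2 -0.6 -1.2] w 58.3 t 39.1 q7 -0.22
turn z 0.1 shift [ 0.2  0.7 99.3]
[ 0.6066 -0.0357  0.1201] [-0.2 -1.3 -2.3]
```

View pics/w18.png

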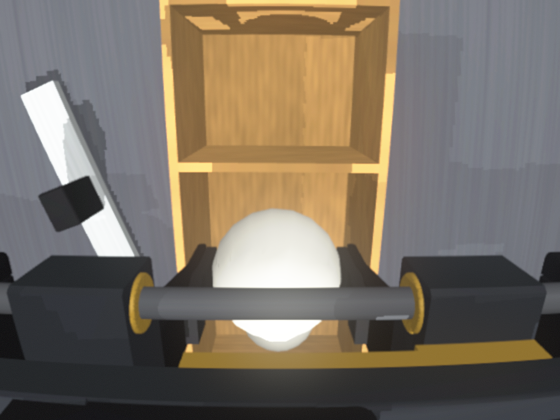

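Emit:
step_arm(
  deltas=[
    [0,0,0,0,0.5,8,50],
    [0,0,0,0,0.5,22,50],
    [0,0,0,0,0.5,38,50],
    [0,0,0,0,0.5,54,50],
    [0,0,0,0,0.5,70,50],
    [0,0,0,0,0.5,83,50],
    [0,0,0,0,0.5,91,50],
    [0,0,0,0,0.5,95,50],
  ],
)

```text
time: 40.15
position: [0.6071, -0.0358, 0.025]
tool_rot: [-2.291, -2.149, 0.0]
ft_force: [-0.3, -0.0, -1.5]
grip_width: 0.662
```

Emit:
step_arm(
  deltas=[
    [0,0,0,0,0,0.5,50],
    [0,0,0,0,0,1,50],
    [0,0,0,0,0,1.5,50],
    [0,0,0,0,0,2,50],
    [0,0,0,0,0,2.3,50],
    [0,0,0,0,0,2.6,50],
    [0,0,0,0,0,2.9,50],
    [0,0,0,0,0,2.9,50],
  ],
)

```text
time: 41.15
position: [0.6072, -0.0358, 0.0226]
tool_rot: [-2.291, -2.149, 0.0]
ft_force: [-0.3, 0.5, -2.2]
grip_width: 0.668
```

Emit:
step_arm(
  deltas=[
    [0,0,0,0,0,0.3,50],
    [0,0,0,0,0,0.6,50],
    [0,0,0,0,0,0.9,50],
    [0,0,0,0,0,1.2,50],
    [0,0,0,0,0,1.5,50],
    [0,0,0,0,0,1.5,50],
    [0,0,0,0,0,1.5,50],
    [0,0,0,0,0,1.5,50],
  ],
)

```text
time: 42.15
position: [0.6072, -0.0359, 0.0224]
tool_rot: [2.291, 2.149, -0.001]
ft_force: [-4.3, -1.1, 8.3]
grip_width: 0.667
```

```bash
python3 look.py wrist w19 0 560 0 420 1
python3 - <<'E'
import cv2,numpy as np
for n in ("w12","w13","w14","w17","w18","w19"):
    im=cv2.imread(f"pics/{n}.png").astype(int)
    s=(im[:,:,0])  # blue high for white
    col=s[190:300,277]; row=s[262,180:380]; g=np.diff(col); 
    print(n,"top edge",190+np.argmax(g), "row span",180+np.argmax(np.diff(row)[10:90])+10,180+np.argmin(np.diff(row)[110:190])+110, col[15:30])
E
```

```text
[ 0.6072 -0.0359  0.0224] [-4.7 -0.3  8.9]
w12 top edge 206 row span 200 352 [111 139 174 188 193 198 200 205 207 209 211 214 216 219 219]
w13 top edge 194 row span 212 339 [134 134 139 152 166 173 176 180 184 186 189 190 192 194 197]
w14 top edge 207 row span 212 339 [102 102 117 145 171 179 183 187 191 193 196 198 200 203 205]
w17 top edge 198 row span 212 339 [160 160 161 171 188 202 208 211 217 219 220 222 224 225 227]
w18 top edge 208 row span 212 339 [101 100 106 129 162 179 184 186 191 195 198 201 202 205 206]
w19 top edge 234 row span 212 339 [ 86  86  87  86  86  85  86  88  90  90  88  88  91 100 109]
```

View pics/w19.png

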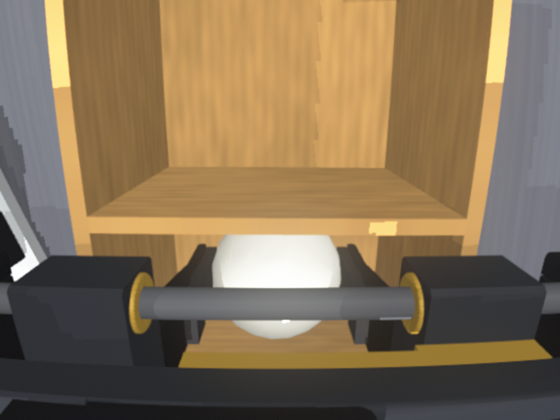

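Emit:
step_arm(
  deltas=[
    [0,0,0,0,0,0,50],
    [0,0,0,0,0,0,50],
    [0,0,0,0,0,0,50],
    [0,0,0,0,0,0,50],
    [0,0,0,0,0,0,50],
    [0,0,0,0,0,0,50],
    [0,0,0,0,0,0,50],
    [0,0,0,0,0,0,50],
  ],
  newtons=4,
)

```text
time: 43.2
position: [0.6077, -0.0359, 0.0224]
tool_rot: [2.291, 2.149, 0.0]
ft_force: [-3.7, -1.2, 7.2]
grip_width: 0.683
```

Emit:
step_arm(
  deltas=[
    [0,0,0,0,0,0,60],
    [0,0,0,0,0,0,62],
    [0,0,0,0,0,0,64],
    [0,0,0,0,0,0,66],
    [0,0,0,0,0,0,68],
    [0,0,0,0,0,0,68],
    [0,0,0,0,0,0,68],
    [0,0,0,0,0,0,68],
  ],
)

```text
time: 44.2
position: [0.6099, -0.036, 0.0228]
tool_rot: [2.289, 2.146, 0.006]
ft_force: [4.5, -0.5, 5.3]
grip_width: 0.781
```

Emit:
step_arm(
  deltas=[
    [0,0,0,0,0,-1,68],
    [0,0,0,0,0,-3,68],
    [0,0,0,0,0,-6,68],
    [0,0,0,0,0,-15,68],
    [0,0,0,0,0,-35,68],
    [0,0,0,0,0,-60,68],
    [0,0,0,0,0,-85,68],
    [0,0,0,0,0,-100,68],
  ],
  newtons=30,
)

```text
time: 45.2
position: [0.6082, -0.0357, 0.1239]
tool_rot: [2.289, 2.148, 0.003]
ft_force: [0.1, 0.3, 0.1]
grip_width: 0.783
```

```bash
python3 look.py wrist w20 0 560 0 420 1
python3 - <<'E'
from h import *
c,im=grab("top"); soaps(c,im); cv2.imwrite("pics/t20.png",im)
go([.422,-.318,.19],-3.8)
E
```

```text
[ 0.609  -0.0357  0.1253] [ 1.5 -0.1  1.7]
soap? [452.  277.8] 12.4 [[ 0.3654 -0.4778  0.0265]]
soap? [389.1 255.5] 12.2 [[ 0.4221 -0.3181  0.0265]]
soap? [370.9 157.6] 18.6 [[ 0.6635 -0.2767  0.0265]]
pos [ 0.6086 -0.0358  0.1238] tilt [ 0.004 -0.001 -1.   ] F [ 0.4 -0.2 -0.6] w 67.6 t 45.3 q7 -0.22
turn z 0.1 shift [-293.6 -167.9  -66.8]
```

View pics/w20.png

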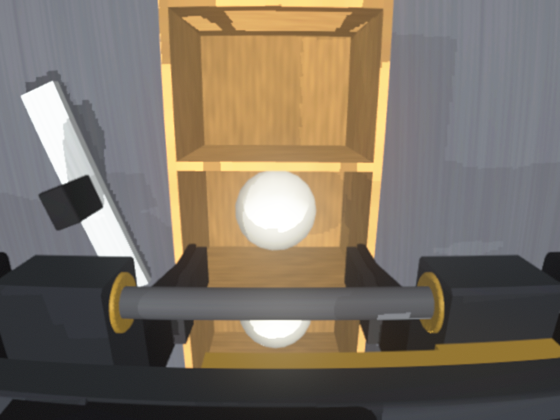

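View pics/t20.png

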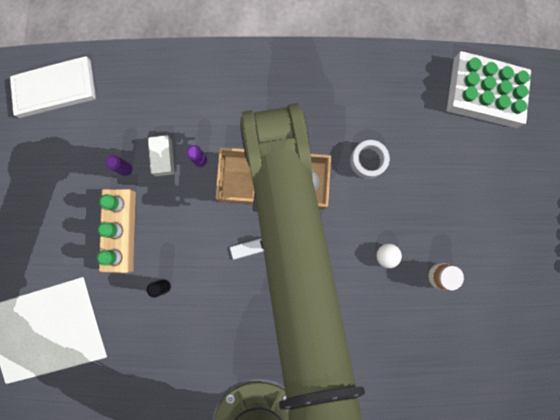

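Emit:
step_arm(
  deltas=[
    [0,0,0,0,0,-30,68],
    [0,0,0,-20,-11,-62,68],
    [0,0,0,-75,-42,-68,75],
    [0,0,0,-135,-76,-68,75],
    [0,0,0,-195,-110,-68,75],
    [0,0,0,-250,-141,-68,75],
    [0,0,0,-285,-161,-68,75],
    [0,0,0,-294,-166,-68,75],
  ],
)

```text
time: 46.3
position: [0.4189, -0.3226, 0.1881]
tool_rot: [-2.299, -2.139, 0.003]
ft_force: [0.8, 1.1, 0.0]
grip_width: 0.865
```

```bash
python3 look.py wrist w21 0 560 0 420 1;  python3 - <<'E'
from h import *; import pickle
c,im,s=pickle.load(open("w21.pkl","rb")); 
m=(im.min(2)>190).astype(np.uint8)
for k in blobs(m,500):
    (x,y),r=cv2.minEnclosingCircle(k); print(x,y,r,plane(c,(x,y),.0265))
E
```

```text
[ 0.4198 -0.3217  0.1882] [-1.  -1.  -0.6]
231.5 351.0 31.64263343811035 [[ 0.35805761 -0.4978035   0.0265    ]]
280.5 183.63845825195312 32.82569122314453 [[ 0.42325123 -0.3177315   0.0265    ]]
530.566650390625 118.5 56.22024917602539 [[ 0.65754698 -0.27158285  0.0265    ]]
```

View pics/w21.png

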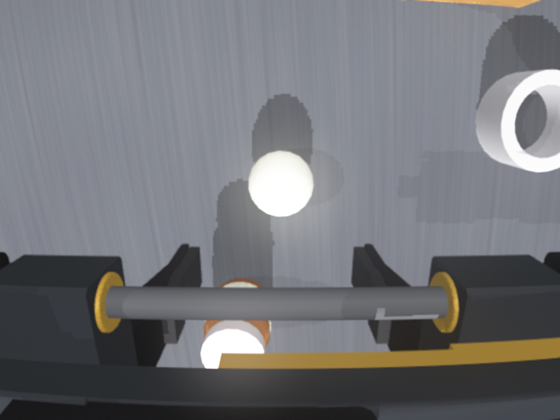

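Emit:
step_arm(
  deltas=[
    [0,0,0,0,0.5,5,75],
    [0,0,0,0,0.5,20,75],
    [0,0,0,0,0.5,40,75],
    [0,0,0,0,0.5,60,75],
    [0,0,0,0,0.5,78,75],
    [0,0,0,0,0.5,88,75],
    [0,0,0,0,0.5,90,75],
    [0,0,0,0,0.5,90,75],
  ],
)

```text
time: 47.35
position: [0.4236, -0.3188, 0.0995]
tool_rot: [2.291, 2.149, 0.0]
ft_force: [-1.1, -0.1, 0.5]
grip_width: 0.86
```

```bash
python3 look.py wrist w22 0 560 0 420 1;  python3 - <<'E'
from h import *; import pickle
c,im,s=pickle.load(open("w22.pkl","rb")); 
m=(im.min(2)>170).astype(np.uint8)
for k in blobs(m,500):
    (x,y),r=cv2.minEnclosingCircle(k); print(x,y,r,plane(c,(x,y),.0265))
go([.423,-.3178,.020],-3.8)
E
```

```text
[ 0.4237 -0.3189  0.0998] [ 0.3  0.4 -0.2]
220.0 357.5 32.86725616455078 [[ 0.37241278 -0.43100419  0.0265    ]]
274.89117431640625 219.016357421875 45.396636962890625 [[ 0.42312988 -0.31872186  0.0265    ]]
544.5 166.0 26.348724365234375 [[ 0.61325881 -0.2923632   0.0265    ]]
pos [ 0.4237 -0.3189  0.0998] tilt [ 0.001 -0.001 -1.   ] F [ 0.3  0.4 -0.2] w 74.9 t 47.4 q7 0.45
turn z 0.1 shift [ 1.1 -0.8 79.8]
```

Emit:
step_arm(
  deltas=[
    [0,0,0,0.5,-0.5,5,75],
    [0,0,0,0.5,-0.5,20,75],
    [0,0,0,0.5,-0.5,38,75],
    [0,0,0,0.5,-0.5,55,75],
    [0,0,0,0.5,-0.5,68,75],
    [0,0,0,0.5,-0.5,76,75],
    [0,0,0,0.5,-0.5,79,75],
    [0,0,0,0.5,-0.5,79,75],
  ],
)

```text
time: 48.4
position: [0.423, -0.3183, 0.0203]
tool_rot: [2.291, 2.149, -0.0]
ft_force: [-0.8, 0.4, 0.6]
grip_width: 0.861
```

Emit:
step_arm(
  deltas=[
    [0,0,0,0,0,0,75],
    [0,0,0,0,0,0,50],
    [0,0,0,0,0,0,50],
    [0,0,0,0,0,0,50],
    [0,0,0,0,0,0,50],
    [0,0,0,0,0,-3,50],
    [0,0,0,0,0,-12,50],
    [0,0,0,0,0,-25,50],
  ],
)

```text
time: 49.4
position: [0.4225, -0.3179, 0.0456]
tool_rot: [-2.291, -2.149, 0.0]
ft_force: [0.1, 0.6, -2.1]
grip_width: 0.672
```

```bash
python3 - <<'E'
from h import *
go([.6126,.0493,.2],-3.8)
E
python3 look.py wrist w23 0 560 0 420 1
```

```text
pos [ 0.4225 -0.3179  0.0456] tilt [-0.  0. -1.] F [ 0.1  0.6 -2.1] w 58.5 t 49.4 q7 0.42
turn z 0.1 shift [ 378.7  166.1 -154.3]
[ 0.4239 -0.3189  0.0478] [ 0.4  0.3 -0. ]
```

View pics/w23.png

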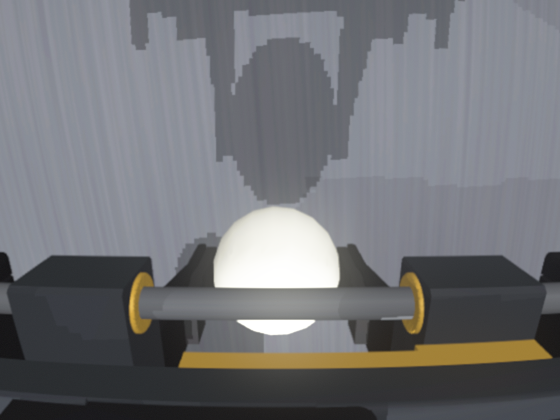

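Emit:
step_arm(
  deltas=[
    [0,0,0,0,0,-20,50],
    [0,0,0,5,2,-60,50],
    [0,0,0,25,11,-105,50],
    [0,0,0,60,26,-140,50],
    [0,0,0,100,43,-155,50],
    [0,0,0,145,63,-155,50],
    [0,0,0,190,83,-155,50],
    [0,0,0,235,102,-155,50],
  ],
)

```text
time: 50.45
position: [0.5403, -0.0888, 0.201]
tool_rot: [2.291, 2.148, 0.0]
ft_force: [0.8, -1.1, -1.8]
grip_width: 0.669
```

Emit:
step_arm(
  deltas=[
    [0,0,0,45,19,0,50],
    [0,0,0,85,37,0,50],
    [0,0,0,115,50,0,50],
    [0,0,0,135,59,0,50],
    [0,0,0,144,63,0,50],
    [0,0,0,144.5,63,0,50],
    [0,0,0,144.5,63,10,50],
    [0,0,0,144.5,63,30,50],
  ],
)

```text
time: 51.45
position: [0.612, 0.0487, 0.1697]
tool_rot: [2.292, 2.146, 0.001]
ft_force: [0.7, -0.3, -1.3]
grip_width: 0.672
```

Emit:
step_arm(
  deltas=[
    [0,0,0,0,0,15,50],
    [0,0,0,0,0,30,50],
    [0,0,0,0,0,42,50],
    [0,0,0,0,0,49,50],
    [0,0,0,0,0,50,50],
    [0,0,0,0,0,50,50],
    [0,0,0,0,0,50,50],
    [0,0,0,0,0,50,50],
  ],
)

```text
time: 52.45
position: [0.6119, 0.0501, 0.1205]
tool_rot: [2.291, 2.149, 0.001]
ft_force: [0.0, -1.0, -1.4]
grip_width: 0.67
```

```bash
python3 - <<'E'
from h import *
go([.6126,.0493,.0245],-3.8)
E
python3 look.py wrist w24 0 560 0 420 1
```

```text
pos [0.6119 0.0501 0.1205] tilt [ 0.001 -0.    -1.   ] F [ 0.  -1.  -1.4] w 58.3 t 52.5 q7 -0.39
turn z 0.1 shift [-0.7  0.7 96. ]
[0.6119 0.0501 0.1205] [ 0.2 -0.4 -2.2]
```

View pics/w24.png

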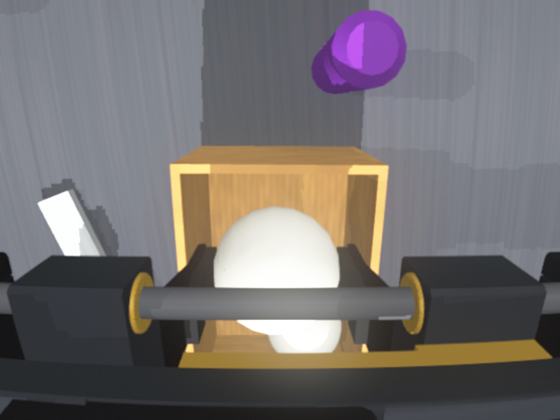

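Emit:
step_arm(
  deltas=[
    [0,0,0,-0.5,0.7,8,50],
    [0,0,0,-0.5,0.7,22,50],
    [0,0,0,-0.5,0.7,38,50],
    [0,0,0,-0.5,0.7,54,50],
    [0,0,0,-0.5,0.7,70,50],
    [0,0,0,-0.5,0.7,82,50],
    [0,0,0,-0.5,0.7,89,50],
    [0,0,0,-0.5,0.7,92,50],
  ],
)

```text
time: 53.5
position: [0.6124, 0.0496, 0.0278]
tool_rot: [-2.291, -2.149, 0.0]
ft_force: [-0.1, -0.1, -1.1]
grip_width: 0.668
```

Emit:
step_arm(
  deltas=[
    [0,0,0,0,0,0.5,50],
    [0,0,0,0,0,1,50],
    [0,0,0,0,0,1.5,50],
    [0,0,0,0,0,2,50],
    [0,0,0,0,0,2.5,50],
    [0,0,0,0,0,3,50],
    [0,0,0,0,0,3,50],
    [0,0,0,0,0,3,50],
  ],
)

```text
time: 54.5
position: [0.6123, 0.0495, 0.0251]
tool_rot: [2.291, 2.149, -0.0]
ft_force: [0.5, 0.5, -1.1]
grip_width: 0.667
```

Emit:
step_arm(
  deltas=[
    [0,0,0,0,0,0.3,50],
    [0,0,0,0,0,0.6,50],
    [0,0,0,0,0,0.9,50],
    [0,0,0,0,0,1.2,50],
    [0,0,0,0,0,1.4,50],
    [0,0,0,0,0,1.4,50],
    [0,0,0,0,0,1.4,50],
    [0,0,0,0,0,1.4,50],
  ],
)

```text
time: 55.5
position: [0.6124, 0.0495, 0.0244]
tool_rot: [2.291, 2.149, -0.0]
ft_force: [-2.3, -0.1, 4.7]
grip_width: 0.67
```

Emit:
step_arm(
  deltas=[
    [0,0,0,0,0,0,59],
    [0,0,0,0,0,0,61],
    [0,0,0,0,0,0,64],
    [0,0,0,0,0,0,67],
    [0,0,0,0,0,0,68],
    [0,0,0,0,0,0,68],
    [0,0,0,0,0,-4,68],
    [0,0,0,0,0,-15,68],
  ],
)

```text
time: 56.5
position: [0.612, 0.0495, 0.0388]
tool_rot: [-2.291, -2.149, 0.001]
ft_force: [0.1, 0.1, 0.0]
grip_width: 0.783
```

Emit:
step_arm(
  deltas=[
    [0,0,0,0,0,-25,68],
    [0,0,0,0,0,-60,68],
    [0,0,0,0,0,-100,68],
    [0,0,0,0,0,-140,68],
    [0,0,0,0,-20,-160,68],
    [0,0,0,0,-50,-170,68],
    [0,0,0,0,-75,-170,68],
    [0,0,0,0,-80,-170,68],
  ],
)

```text
time: 57.5
position: [0.5318, 0.055, 0.2098]
tool_rot: [2.289, 2.148, -0.0]
ft_force: [0.7, 0.3, 0.8]
grip_width: 0.782
```

```bash
python3 look.py wrist w25 0 560 0 420 1;python3 look.py top t25 80 420 120 300 2; python3 look.py scene s25 90 440 100 320 2; python3 - <<'E'
from h import *
go([.45,-.0185,.2],-3.8)
E
```

```text
[0.532  0.0547 0.2096] [-0.6  0.9  0.3]
[0.5328 0.0545 0.2094] [ 0.4 -0.1  0.3]
[0.5332 0.0544 0.2092] [ 0.4  1.3 -0.4]
pos [0.5332 0.0544 0.2092] tilt [ 0.001 -0.    -1.   ] F [ 0.4  1.3 -0.4] w 67.9 t 57.6 q7 -0.3
turn z 0.1 shift [-78.1 -78.3   9.1]
```

View pics/w25.png

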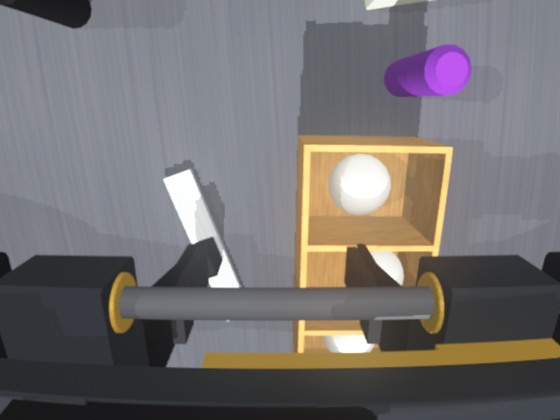

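View pics/t25.png

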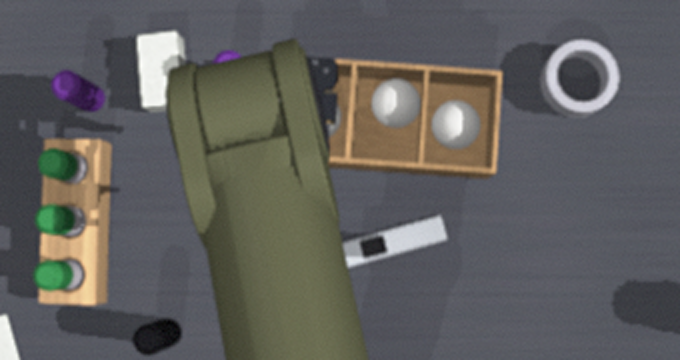

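View pics/s25.png

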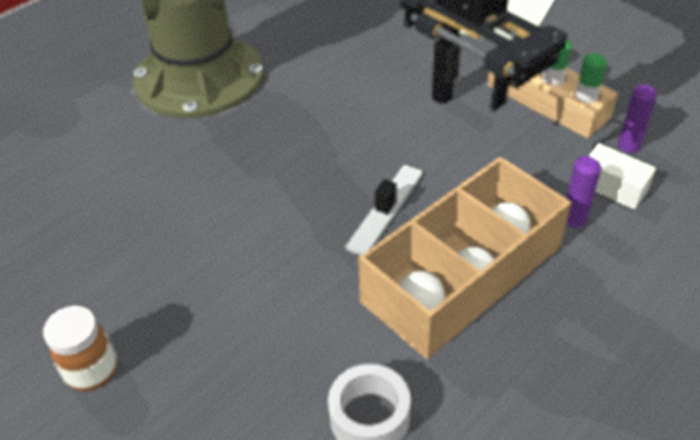

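```bash
python3 - <<'E'
from h import *; import pickle
c=optics.get_calibration("top")
q=np.array([(120,467),(405,390),(414,438),(132,518)])/4.+[200,130]-.375
P=plane(c,q,.008); print(P.round(4),P.mean(0).round(4)); d=(P[0]+P[3]-P[1]-P[2])/2; print("len",np.linalg.norm(d),"yaw of rule y",np.degrees(np.arctan2(d[1],d[0])))
im=cv2.imread("pics/top0.png")
for n,im,cc in (("top",im,c),("w25",pickle.load(open("w25.pkl","rb"))[1],pickle.load(open("w25.pkl","rb"))[0])):
    if n=="top":
        s=im[225:262,220:315]; m=(s.max(2)<45).astype(np.uint8)
        for k in blobs(m,20):
            M=cv2.moments(k); p=np.array((M['m10']/M['m00'],M['m01']/M['m00']))+[220,225]; print(p,cv2.contourArea(k),plane(cc,p,.048).round(4),plane(cc,p,.03).round(4))
E
```

```text
[[ 0.445   0.0725  0.008 ]
 [ 0.4925 -0.1031  0.008 ]
 [ 0.4629 -0.1085  0.008 ]
 [ 0.4137  0.0649  0.008 ]] [ 0.4535 -0.0186  0.008 ]
len 0.1810990959838156 yaw of rule y 105.50028938913967
```

Emit:
step_arm(
  deltas=[
    [0,0,-10,-5,-5,0,68],
    [0,0,-20,-15,-14,0,60],
    [0,0,-30,-28,-26,0,60],
    [0,0,-40,-42,-40,0,60],
    [0,0,-50,-55,-52,0,60],
    [0,0,-60,-67,-63,0,60],
    [0,0,-70,-75,-71,0,60],
    [0,0,-80,-78.5,-74,0,60],
  ],
)

```text
time: 58.65
position: [0.4541, -0.0197, 0.2089]
tool_rot: [0.366, 3.12, 0.001]
ft_force: [0.3, -0.6, -1.1]
grip_width: 0.689
```

Emit:
step_arm(
  deltas=[
    [0,0,-10,0,0,0,60],
    [0,0,-20,0,0,0,60],
    [0,0,-27,0,0,0,60],
    [0,0,-29,0,0,0,60],
    [0,0,-29,0,0,0,60],
    [0,0,-29,0,0,0,60],
    [0,0,-29,0,0,0,60],
    [0,0,-29,0,0,0,60],
  ],
)

```text
time: 59.65
position: [0.4537, -0.019, 0.2087]
tool_rot: [-0.418, 3.114, -0.0]
ft_force: [-0.9, 0.3, 0.9]
grip_width: 0.689
```

```bash
python3 look.py wrist w26 0 560 0 420 1; python3 - <<'E'
from h import *
go([.4535,-.0186,.028],105.5)
E
```

```text
[ 0.4537 -0.019   0.2088] [-0.3 -0.3 -0.1]
pos [ 0.4537 -0.019   0.2088] tilt [ 0. -0. -1.] F [-0.3 -0.3 -0.1] w 60.1 t 59.7 q7 1.88
turn z -0.2 shift [1.000e-01 5.000e-01 1.808e+02]
```

View pics/w26.png

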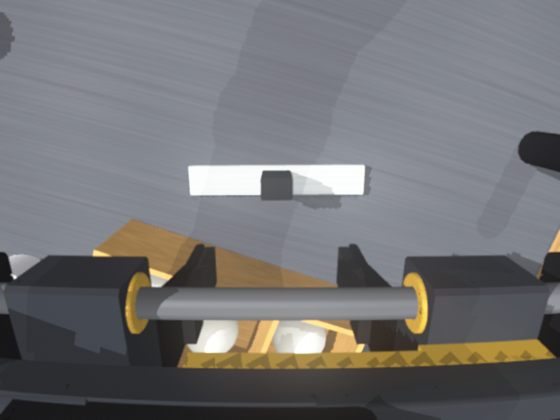

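```bash
python3 - <<'E'
from h import *; import pickle
c,im,s=pickle.load(open("w26.pkl","rb")); R=Rn.from_rotvec(s["tool_rot"]).as_matrix()
P=plane(c,[(190,166),(364,164.5),(364,195),(190,195)],.008); print(((P-s["position"])@R*1000).round(1), P.mean(0).round(4))
g=im[150:215,250:305]; m=(g.max(2)<75).astype(np.uint8)
for k in blobs(m,50): print(cv2.boundingRect(k))
# block top face
s2=im[155:210,240:320]; cv2.imwrite("pics/w26z.png",cv2.resize(s2,None,fx=8,fy=8,interpolation=cv2.INTER_CUBIC))
E
```

```text
[[ 14.4 -87.9 200.8]
 [ 16.1  89.8 200.8]
 [-16.   91.9 200.8]
 [-16.2 -89.8 200.8]] [ 0.4538 -0.018   0.008 ]
```

View pics/w26z.png

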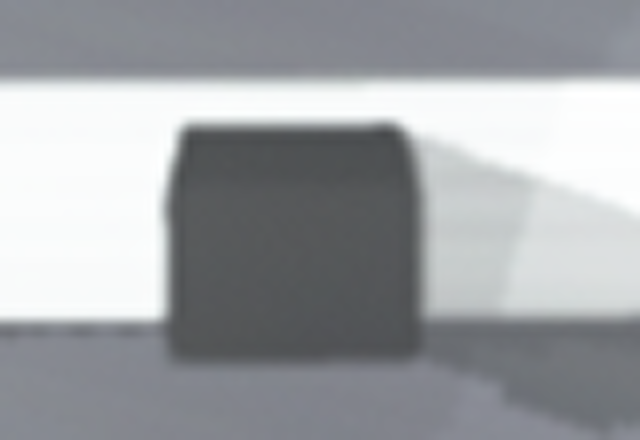

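Emit:
step_arm(
  deltas=[
    [0,0,0,0,1,10,60],
    [0,0,0,0,1,40,60],
    [0,0,0,0,1,80,60],
    [0,0,0,0,1,118,60],
    [0,0,0,0,1,150,60],
    [0,0,0,0,1,171,60],
    [0,0,0,0,1,179,60],
    [0,0,0,0,1,181,60],
  ],
)

```text
time: 60.7
position: [0.4533, -0.0179, 0.0275]
tool_rot: [0.419, -3.113, -0.001]
ft_force: [0.4, 0.1, -0.2]
grip_width: 0.69
```

```bash
python3 look.py wrist w27 0 560 0 420 1; python3 - <<'E'
from h import *
ct=.607,-.0355
# rule centre target: carton centre -75mm along carton x
print(np.array([.6072,-.0354])-.075*np.array([.998,-.066]))
E
```

```text
[ 0.4536 -0.0179  0.0278] [-0.6 -0.1 -1. ]
[ 0.53235 -0.03045]
```

View pics/w27.png

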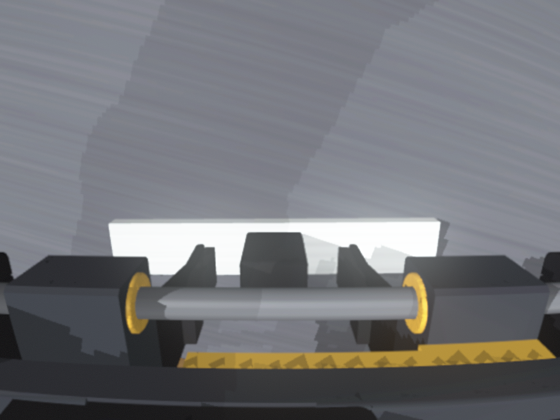

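Block between the fingers. Grip and lift slightly.

Emit:
step_arm(
  deltas=[
    [0,0,0,0,0,0,20],
    [0,0,0,0,0,0,20],
    [0,0,0,0,0,0,20],
    [0,0,0,0,0,0,20],
    [0,0,0,0,0,0,20],
    [0,0,0,0,0,-5,20],
    [0,0,0,0,0,-15,20],
    [0,0,0,0,0,-20,20],
  ],
  newtons=30,
)

```text
time: 61.75
position: [0.4538, -0.018, 0.0486]
tool_rot: [-0.419, 3.113, -0.001]
ft_force: [-0.2, -0.5, -2.0]
grip_width: 0.341
```

```bash
python3 look.py wrist w28 0 560 0 420 1; python3 - <<'E'
from h import *
go([.5274,-.0302,.048],86.2)
E
```

```text
[ 0.4542 -0.0181  0.049 ] [ 0.9  0.3 -1.5]
pos [ 0.4542 -0.0181  0.049 ] tilt [ 0.002 -0.001 -1.   ] F [ 0.9  0.3 -1.5] w 29.5 t 61.8 q7 1.74
turn z 19.1 shift [-67.4 -31.1   1.1]
```

View pics/w28.png

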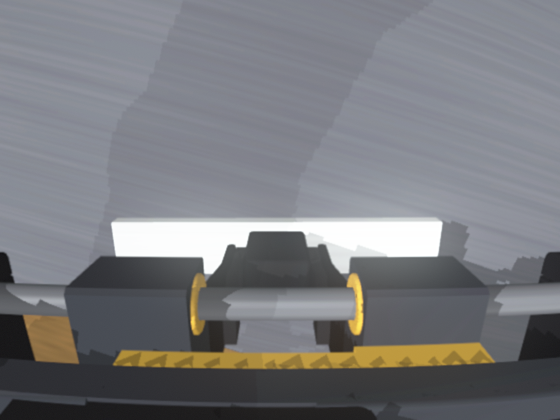

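Emit:
step_arm(
  deltas=[
    [0,0,6,0,0,0,20],
    [0,0,13,-8,-4,0,20],
    [0,0,19,-20,-9,0,20],
    [0,0,19,-38,-17,0,20],
    [0,0,19,-53,-24,0,20],
    [0,0,19,-63,-29,0,20],
    [0,0,19,-67,-31,0,20],
    [0,0,19,-67,-31,0,20],
  ],
)

```text
time: 62.8
position: [0.526, -0.0301, 0.0476]
tool_rot: [-0.101, -3.139, -0.0]
ft_force: [-0.7, 0.3, -2.2]
grip_width: 0.34
```

```bash
python3 look.py wrist w29 0 560 0 420 1; python3 look.py top t29 200 360 140 280 4; python3 - <<'E'
from h import *
go([.5274,-.0302,.028],86.2)
E
```

```text
[ 0.5257 -0.0301  0.0476] [-0.2 -0.  -1.7]
[ 0.5256 -0.0301  0.0476] [ 0.4  0.1 -1.9]
pos [ 0.5256 -0.0301  0.0476] tilt [-0.001 -0.    -1.   ] F [ 0.4  0.1 -1.9] w 29.6 t 62.9 q7 1.35
turn z 0.1 shift [-1.8  0.  19.6]
```

View pics/w29.png

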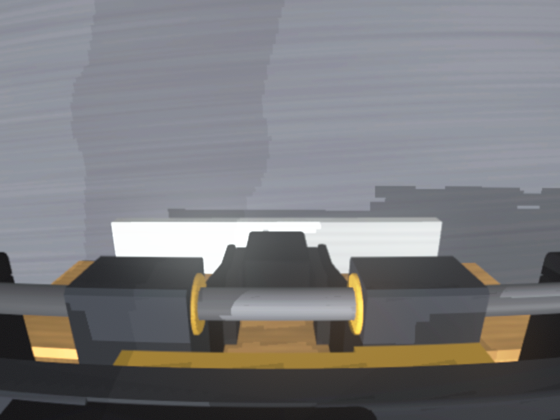

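View pics/t29.png

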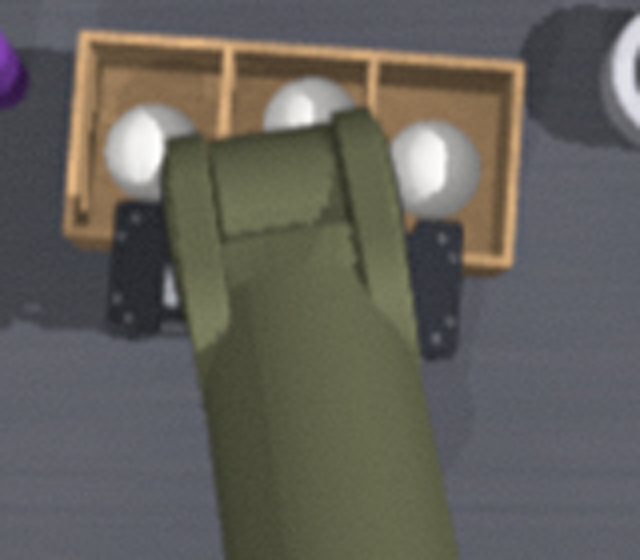

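Emit:
step_arm(
  deltas=[
    [0,0,0,0,0,3,20],
    [0,0,0,0,0,8,20],
    [0,0,0,0,0,13,20],
    [0,0,0,0,0,17,20],
    [0,0,0,0,0,19,20],
    [0,0,0,0,0,19.5,20],
    [0,0,0,0,0,20,20],
    [0,0,0,0,0,20,20],
  ],
)

```text
time: 63.9
position: [0.5262, -0.0302, 0.028]
tool_rot: [-0.101, -3.14, 0.0]
ft_force: [-2.2, 0.2, 1.9]
grip_width: 0.34
```

Emit:
step_arm(
  deltas=[
    [0,0,0,-0.5,0,0,20],
    [0,0,0,-1.2,0,0,20],
    [0,0,0,-2,0,0,20],
    [0,0,0,-2.8,0,0,20],
    [0,0,0,-3.5,0,0,20],
    [0,0,0,-4,0,0,20],
    [0,0,0,-4.5,0,0,20],
    [0,0,0,-4.5,0,0,20],
  ],
)

```text
time: 64.9
position: [0.5294, -0.0303, 0.0281]
tool_rot: [-0.1, -3.137, 0.001]
ft_force: [1.4, 0.5, -1.6]
grip_width: 0.34
```

Emit:
step_arm(
  deltas=[
    [0,0,0,-0.4,0,0,20],
    [0,0,0,-0.8,0,0,20],
    [0,0,0,-1.2,0,0,20],
    [0,0,0,-1.6,0,0,20],
    [0,0,0,-2,0,0,20],
    [0,0,0,-2,0,0,20],
    [0,0,0,-2,0,0,20],
    [0,0,0,-2,0,0,20],
  ],
)

```text
time: 65.9
position: [0.5297, -0.0303, 0.0281]
tool_rot: [-0.1, -3.133, 0.002]
ft_force: [-11.2, 1.1, 13.7]
grip_width: 0.346
```

```bash
python3 look.py wrist w30 0 560 0 420 1; python3 look.py scene s30 240 400 170 290 4; python3 -c "
from h import *
go([.5324,-.0305,.028],86.2)"
```

```text
[ 0.5297 -0.0303  0.0282] [-11.    0.7  13.5]
[ 0.5297 -0.0303  0.0281] [-10.8   1.2  13.6]
pos [ 0.5297 -0.0303  0.0281] tilt [-0.007 -0.001 -1.   ] F [-10.8   1.2  13.6] w 29.8 t 66.0 q7 1.32
turn z 0.1 shift [-2.7 -0.   0.1]
```

View pics/w30.png

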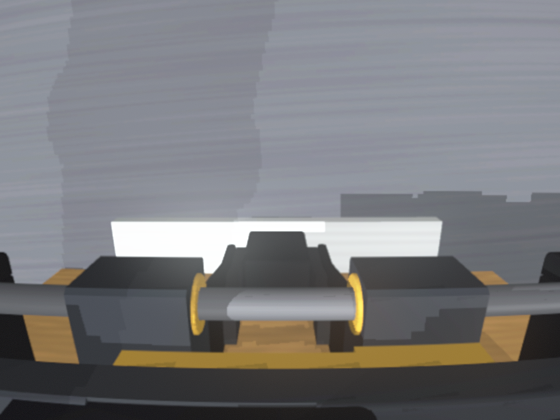

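Emit:
step_arm(
  deltas=[
    [0,0,0,1,0,0,20],
    [0,0,0,2,0,0,20],
    [0,0,0,2,0,0,20],
    [0,0,0,2,0,0,20],
    [0,0,0,2,0,0,33],
    [0,0,0,2,0,0,40],
    [0,0,0,2,0,0,50],
    [0,0,0,2,0,0,50],
  ],
)

```text
time: 67.0
position: [0.5308, -0.0305, 0.0277]
tool_rot: [0.101, 3.14, -0.0]
ft_force: [-0.3, 0.6, -0.2]
grip_width: 0.554
```

Emit:
step_arm(
  deltas=[
    [0,0,0,0,0,-5,50],
    [0,0,0,0,0,-20,50],
    [0,0,0,0,0,-50,50],
    [0,0,0,0,0,-90,50],
    [0,0,0,0,0,-125,50],
    [0,0,0,0,0,-145,50],
    [0,0,0,0,0,-150,50],
    [0,0,0,0,0,-150,50],
  ],
)

```text
time: 68.0
position: [0.5306, -0.0305, 0.1779]
tool_rot: [0.101, 3.14, -0.001]
ft_force: [-0.4, 0.0, -0.6]
grip_width: 0.573
```

```bash
python3 look.py wrist w31 0 560 0 420 1; python3 look.py scene s31 240 400 170 290 4; python3 -c "
from h import *
go([.5324,-.0305,.028],86.2)"
```

```text
[ 0.5302 -0.0305  0.1772] [-0.8  0.2 -0.2]
[ 0.53   -0.0305  0.1768] [-0.4  0.1  0.5]
pos [ 0.53   -0.0305  0.1768] tilt [-0.002  0.    -1.   ] F [-0.4  0.1  0.5] w 50.2 t 68.1 q7 1.44
turn z 0.1 shift [-2.600e+00  1.000e-01  1.488e+02]
```

View pics/w31.png

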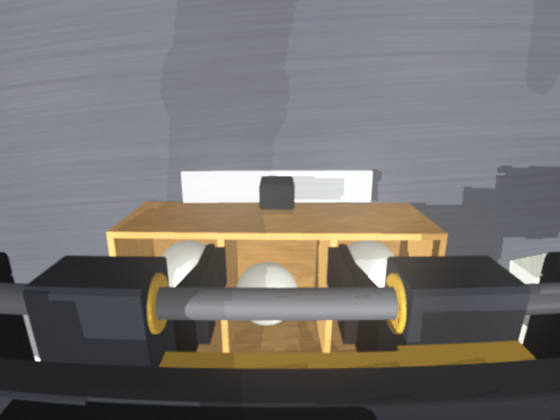

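View pics/s31.png

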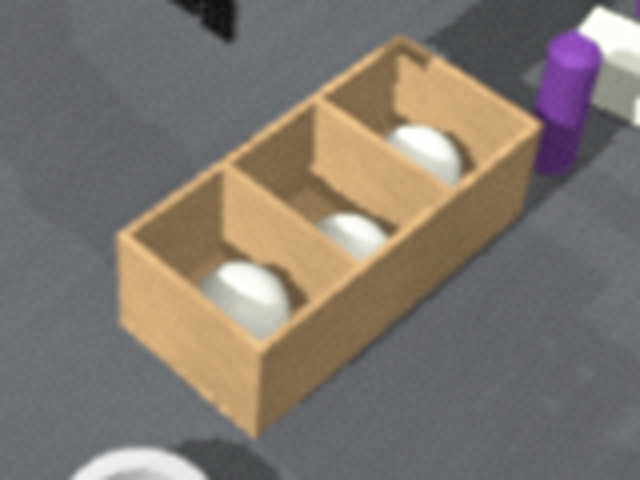

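```bash
python3 - <<'E'
from h import *; import pickle
c,im,s=pickle.load(open("w31.pkl","rb"))
cv2.imwrite("pics/w31z.png",cv2.resize(im[160:245,120:435],None,fx=2.5,fy=6,interpolation=cv2.INTER_CUBIC))
for x in (160,175,185,200,230,320,350,365,380,400,420): print(x,[tuple(v) for v in im[198:210,x].tolist()][0:12:1])
E
```

```text
160 [(145, 135, 133), (146, 136, 134), (135, 132, 133), (106, 121, 136), (89, 126, 156), (86, 128, 161), (86, 126, 160), (83, 123, 155), (83, 119, 147), (80, 115, 142), (81, 116, 143), (79, 116, 143)]
175 [(141, 133, 131), (140, 133, 131), (130, 127, 127), (102, 115, 128), (88, 119, 144), (85, 121, 148), (86, 121, 148), (86, 121, 148), (86, 121, 148), (85, 120, 148), (86, 121, 148), (85, 121, 149)]
185 [(250, 250, 249), (250, 250, 249), (250, 250, 248), (245, 246, 244), (210, 221, 224), (126, 149, 168), (89, 122, 149), (90, 124, 152), (90, 124, 152), (89, 123, 150), (89, 122, 148), (89, 122, 149)]
200 [(250, 250, 249), (250, 250, 249), (250, 250, 248), (246, 247, 245), (212, 223, 226), (129, 153, 173), (94, 125, 151), (95, 126, 151), (96, 127, 153), (94, 127, 153), (95, 127, 154), (95, 128, 155)]
230 [(251, 251, 250), (251, 251, 249), (251, 250, 249), (242, 244, 242), (185, 201, 212), (117, 144, 166), (98, 129, 154), (101, 130, 155), (100, 130, 154), (100, 129, 153), (99, 130, 154), (100, 130, 157)]
320 [(223, 223, 221), (240, 240, 238), (252, 252, 251), (249, 249, 247), (195, 203, 2
[... 459 characters left out ...]
, 137, 163), (103, 136, 163), (103, 138, 166), (103, 139, 167), (103, 138, 167)]
380 [(153, 146, 144), (153, 147, 145), (152, 146, 145), (150, 146, 145), (137, 144, 153), (109, 138, 163), (100, 135, 166), (99, 135, 165), (100, 137, 166), (100, 137, 167), (100, 137, 167), (100, 137, 167)]
400 [(147, 139, 140), (148, 142, 141), (149, 144, 141), (148, 143, 141), (133, 138, 144), (105, 130, 152), (93, 130, 159), (94, 131, 162), (93, 130, 161), (93, 131, 161), (93, 133, 165), (94, 136, 168)]
420 [(147, 140, 136), (146, 139, 136), (147, 140, 137), (145, 138, 135), (134, 129, 127), (115, 112, 110), (108, 106, 104), (109, 106, 105), (109, 106, 105), (108, 105, 104), (108, 105, 104), (109, 105, 105)]
```

View pics/w31z.png

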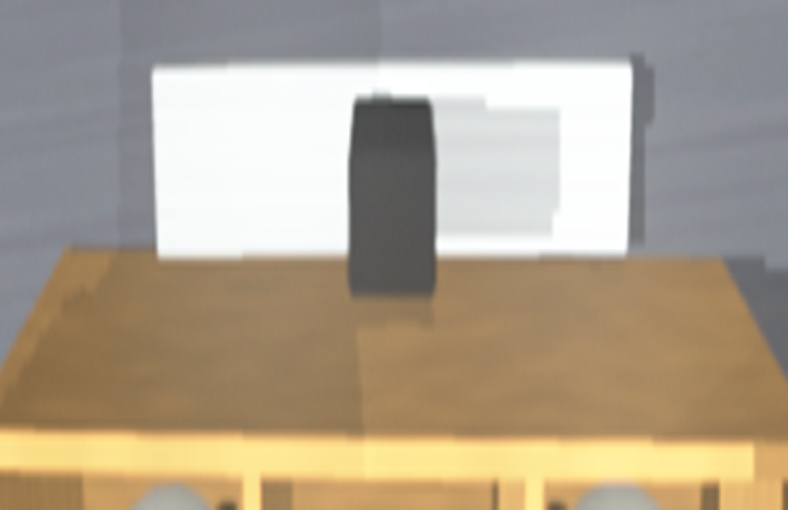

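```bash
python3 - <<'E'
from h import *; import pickle
c,im,s=pickle.load(open("w31.pkl","rb")); g=im[:,:,0].astype(float)
def edge(x,r0,r1):
    col=g[r0:r1,x-1:x+2].mean(1); lo=col[-2:].mean(); hi=col[:2].mean(); h=(lo+hi)/2
    i=np.where((col[:-1]>=h)&(col[1:]<h))[0][0]; return r0+i+(col[i]-h)/(col[i]-col[i+1])
cart=[(x,edge(x,196,207)) for x in list(range(156,178,3))+list(range(378,404,3))]
rule=[(x,edge(x,199,208)) for x in list(range(186,252,6))+list(range(305,370,6))]
P=plane(c,cart,0.0); Q=plane(c,rule,.008)
a=np.polyfit(P[:,1],P[:,0],1); b=np.polyfit(Q[:,1],Q[:,0],1)
print("carton yaw",np.degrees(a[0]),"rule yaw",np.degrees(b[0]), "res",np.std(P[:,0]-np.polyval(a,P[:,1])),np.std(Q[:,0]-np.polyval(b,Q[:,1])))
for y in(-.12,-.03,.06): print(y,np.polyval(a,y)-np.polyval(b,y),np.polyval(a,y))
print(Q[[0,-1]], P[[0,-1]], c["t"])
E
```

```text
carton yaw 4.08563428066384 rule yaw 3.5375596302678987 res 8.426532729526319e-05 0.0001128124209278054
-0.12 0.0006166548131758542 0.5411718166572623
-0.03 0.001477568460827361 0.5475895159779565
0.06 0.0023384821084786456 0.5540072152986505
[[ 0.54075768 -0.11782465  0.008     ]
 [ 0.55137223  0.05395194  0.008     ]] [[ 0.53907911 -0.1497945   0.        ]
 [ 0.5563305   0.09295329  0.        ]] [-0.0034085  -0.53196022  0.19860369]
```

Emit:
step_arm(
  deltas=[
    [0,0,0,0,0,15,50],
    [0,0,0,0,0,45,50],
    [0,0,0,0,0,85,50],
    [0,0,0,0,0,118,50],
    [0,0,0,0,0,140,50],
    [0,0,0,0,0,148,50],
    [0,0,0,0,0,149.5,50],
    [0,0,0,0,0,149.5,50],
  ],
  newtons=15,
)

```text
time: 69.1
position: [0.5312, -0.0305, 0.0288]
tool_rot: [0.101, 3.139, -0.0]
ft_force: [0.0, -0.6, -0.7]
grip_width: 0.574
```

Emit:
step_arm(
  deltas=[
    [0,0,0,0,0,0,20],
    [0,0,0,0,0,0,20],
    [0,0,0,0,0,0,20],
    [0,0,0,0,0,0,20],
    [0,0,0.3,0,0,0,20],
    [0,0,0.6,-0.5,0,0,20],
    [0,0,0.6,-1,0,0,20],
    [0,0,0.6,-1.5,0,0,20],
  ],
)

```text
time: 70.1
position: [0.5312, -0.0305, 0.0286]
tool_rot: [-0.117, -3.137, 0.001]
ft_force: [-5.2, 0.6, 10.1]
grip_width: 0.342
```

Emit:
step_arm(
  deltas=[
    [0,0,0,-0.2,0,0,20],
    [0,0,0,-0.4,0,0,20],
    [0,0,0,-0.6,0,0,20],
    [0,0,0,-0.8,0,0,20],
    [0,0,0,-1,0,0,20],
    [0,0,0,-1,0,0,20],
    [0,0,0,-1,0,0,20],
    [0,0,0,-1,0,0,20],
  ],
)

```text
time: 71.1
position: [0.5314, -0.0305, 0.0286]
tool_rot: [-0.117, -3.135, 0.002]
ft_force: [-6.8, -0.8, 11.6]
grip_width: 0.346
```

Emit:
step_arm(
  deltas=[
    [0,0,0,0.5,0,0,20],
    [0,0,0,0.8,0,0,20],
    [0,0,0,0.8,0,0,20],
    [0,0,0,0.8,0,0,31],
    [0,0,0,0.8,0,0,34],
    [0,0,0,0.8,0,0,40],
    [0,0,0,0.8,0,0,50],
    [0,0,0,0.8,0,0,50],
  ],
)

```text
time: 72.1
position: [0.5324, -0.0306, 0.0282]
tool_rot: [-0.117, -3.139, 0.0]
ft_force: [0.3, -1.6, -0.4]
grip_width: 0.553
```

Emit:
step_arm(
  deltas=[
    [0,0,0,0,0,-5,50],
    [0,0,0,0,0,-20,50],
    [0,0,0,0,0,-50,50],
    [0,0,0,0,0,-90,50],
    [0,0,0,0,0,-125,50],
    [0,0,0,0,0,-145,50],
    [0,0,0,0,0,-150,50],
    [0,0,0,0,0,-150,50],
  ],
)

```text
time: 73.1
position: [0.5323, -0.0306, 0.1784]
tool_rot: [0.117, 3.139, -0.001]
ft_force: [-0.5, -1.2, -0.8]
grip_width: 0.575
```

```bash
python3 look.py wrist w32 0 560 0 420 1; cat > gap.py <<'E'
from h import *; import pickle,sys
c,im,s=pickle.load(open(sys.argv[1]+".pkl","rb")); g=im[:,:,0].astype(float)
cv2.imwrite(f"pics/{sys.argv[1]}z.png",cv2.resize(im[160:245,120:435],None,fx=2.5,fy=6,interpolation=cv2.INTER_CUBIC))
def edge(x,r0,r1):
    col=g[r0:r1,x-1:x+2].mean(1); lo=col[-2:].mean(); hi=col[:2].mean(); h=(lo+hi)/2
    i=np.where((col[:-1]>=h)&(col[1:]<h))[0][0]; return r0+i+(col[i]-h)/(col[i]-col[i+1])
cart=[(x,edge(x,196,207)) for x in list(range(156,178,3))+list(range(378,404,3))]
rule=[(x,edge(x,199,208)) for x in list(range(190,252,6))+list(range(305,364,6))]
print(cart[0],cart[-1],rule[0],rule[-1])
P=plane(c,cart,0.0); Q=plane(c,rule,.008)
a=np.polyfit(P[:,1],P[:,0],1); b=np.polyfit(Q[:,1],Q[:,0],1)
print("carton yaw",np.degrees(a[0]),"rule yaw",np.degrees(b[0]), "res",np.std(P[:,0]-np.polyval(a,P[:,1])),np.std(Q[:,0]-np.polyval(b,Q[:,1])))
for y in(-.12,-.03,.06): print(y,np.polyval(a,y)-np.polyval(b,y),np.polyval(a,y))
E
python3 gap.py w32
```

```text
[ 0.5319 -0.0306  0.1777] [ 0.3 -1.1 -0.8]
(156, np.float64(200.47549019607843)) (402, np.float64(199.433908045977)) (190, np.float64(200.7518115942029)) (359, np.float64(200.42752100840337))
carton yaw 4.111618320720733 rule yaw 4.093239719973677 res 0.0001700685693449258 4.9022128910892634e-05
-0.12 0.0011908578656276703 0.5410756519861275
-0.03 0.0012197269041728243 0.5475341669414983
0.06 0.0012485959427179782 0.553992681896869
```

View pics/w32z.png

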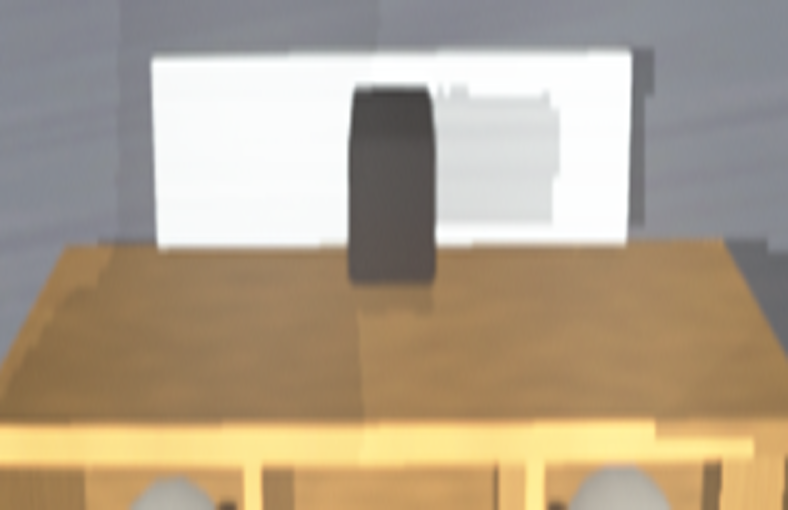

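Emit:
step_arm(
  deltas=[
    [0,0,0,0,0,15,50],
    [0,0,0,0,0,45,50],
    [0,0,0,0,0,85,50],
    [0,0,0,0,0,118,50],
    [0,0,0,0,0,140,50],
    [0,0,0,0,0,148,50],
    [0,0,0,0,0,149.5,50],
    [0,0,0,0,0,149.5,50],
  ],
  newtons=10,
)

```text
time: 74.15
position: [0.5329, -0.0305, 0.0293]
tool_rot: [0.117, 3.138, -0.0]
ft_force: [0.9, 0.2, -0.2]
grip_width: 0.575
```

Emit:
step_arm(
  deltas=[
    [0,0,0,0,0,0,20],
    [0,0,0,0,0,0,20],
    [0,0,0,0,0,0,20],
    [0,0,0,0,0,0,20],
    [0,0,0,-0.4,0,0,20],
    [0,0,0,-0.8,0,0,20],
    [0,0,0,-1.2,0,0,20],
    [0,0,0,-1.2,0,0,20],
  ],
)

```text
time: 75.15
position: [0.5328, -0.0307, 0.0291]
tool_rot: [-0.117, -3.137, 0.001]
ft_force: [-4.0, 0.7, 7.0]
grip_width: 0.342
```

Emit:
step_arm(
  deltas=[
    [0,0,0,-0.4,0,0,20],
    [0,0,0,-0.8,0,0,20],
    [0,0,0,-0.8,0,0,20],
    [0,0,0,-0.8,0,0,30],
    [0,0,0,-0.8,0,0,32],
    [0,0,0,-0.8,0,0,36],
    [0,0,0,-0.8,0,0,46],
    [0,0,0,-0.8,0,0,50],
  ],
)

```text
time: 76.15
position: [0.5344, -0.0307, 0.0286]
tool_rot: [-0.117, -3.139, -0.0]
ft_force: [0.0, 0.5, -0.4]
grip_width: 0.537
```

Emit:
step_arm(
  deltas=[
    [0,0,0,0,0,-5,50],
    [0,0,0,0,0,-20,50],
    [0,0,0,0,0,-50,50],
    [0,0,0,0,0,-90,50],
    [0,0,0,0,0,-125,50],
    [0,0,0,0,0,-145,50],
    [0,0,0,0,0,-150,50],
    [0,0,0,0,0,-150,50],
  ],
)

```text
time: 77.15
position: [0.5343, -0.0307, 0.1789]
tool_rot: [0.117, 3.139, -0.001]
ft_force: [0.3, -0.0, -0.3]
grip_width: 0.57
```

```bash
python3 look.py wrist w33 0 560 0 420 1; 
python3 gap.py w33
```

```text
[ 0.5339 -0.0307  0.1782] [-0.4 -0.3 -0.1]
(156, np.float64(198.01953125)) (402, np.float64(197.54076086956522)) (190, np.float64(199.74397590361446)) (359, np.float64(199.65625))
carton yaw 4.138184204637663 rule yaw 4.243707143925688 res 4.9347317206121017e-05 4.0416307928293975e-05
-0.12 0.00021638348451358258 0.5411761116271364
-0.03 5.062843908743009e-05 0.5476763561753819
0.06 -0.00011512660633883343 0.5541766007236274
```

View pics/w33z.png

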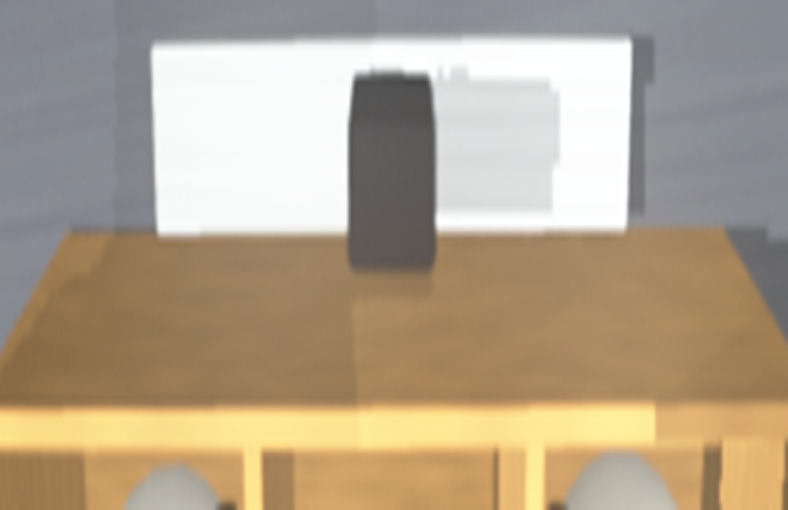

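Emit:
step_arm(
  deltas=[
    [0,0,0,0,0,-10,50],
    [0,0,0,5,0,-30,50],
    [0,0,0,20,0,-55,50],
    [0,0,0,40,0,-75,50],
    [0,0,0,55,0,-90,50],
    [0,0,0,60,0,-100,50],
    [0,0,0,60,0,-100,50],
    [0,0,0,60,0,-100,50],
  ],
)

```text
time: 78.2
position: [0.4747, -0.0263, 0.2783]
tool_rot: [-0.117, -3.139, -0.001]
ft_force: [-0.1, -0.4, 0.4]
grip_width: 0.572
```

```bash
python3 look.py top t34 0 560 0 420 1; python3 look.py scene s34 230 450 100 290 3; python3 look.py wrist w34 0 560 0 420 1
```

```text
[ 0.4746 -0.0262  0.2781] [0.7 0.5 0.6]
[ 0.4745 -0.0262  0.278 ] [-0.1  0.2 -0.9]
[ 0.4745 -0.0262  0.278 ] [-0.2  0.5  0.1]
```

View pics/t34.png

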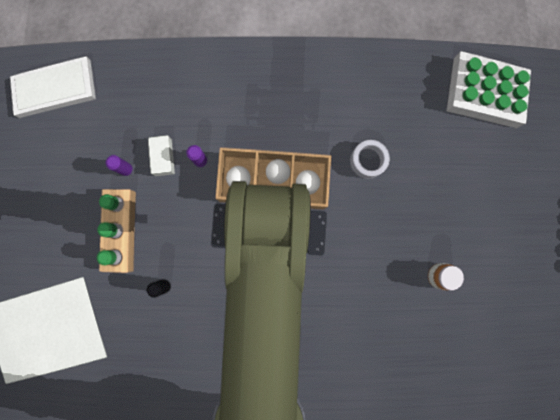

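View pics/s34.png

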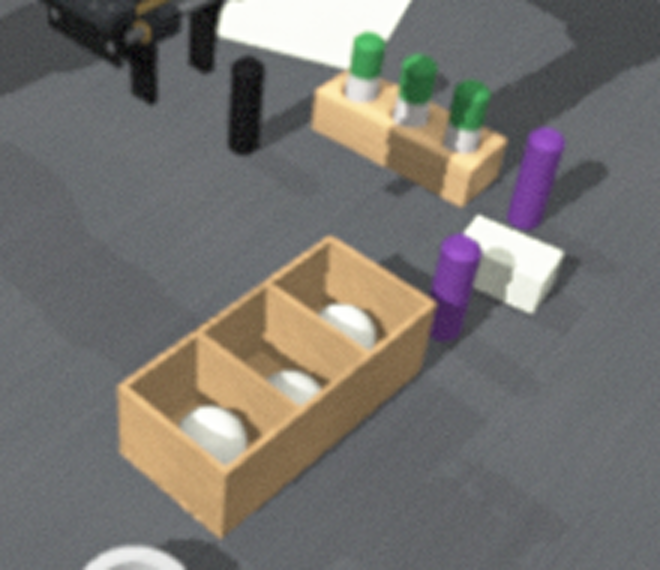

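View pics/w34.png

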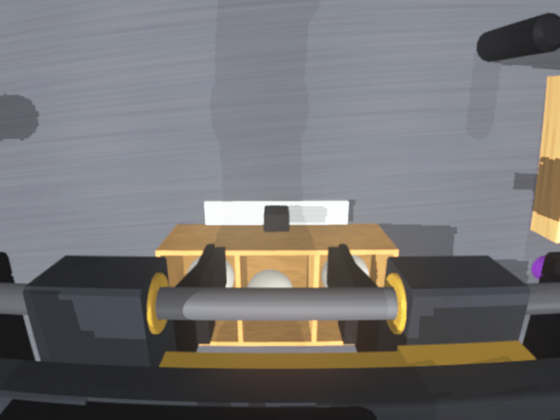

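```bash
python3 - <<'E'
from h import *; import pickle
ct,it,_=pickle.load(open("t34.pkl","rb")); cs,i2,_=pickle.load(open("s34.pkl","rb"))
def cen(im,box):
    h=cv2.cvtColor(im,cv2.COLOR_BGR2HSV); g=cv2.inRange(h,(45,80,30),(85,255,255)); o=[]
    for k in blobs(g,40):
        M=cv2.moments(k); p=(M['m10']/M['m00'],M['m01']/M['m00'])
        if box[0]<p[0]<box[1] and box[2]<p[1]<box[3]: o.append(p)
    return o
a=sorted(cen(it,(90,140,190,270)),key=lambda p:-p[1]); b=sorted(cen(i2,(330,410,90,160)))
for p,q in zip(a,b): print(np.round(p,1),np.round(q,1),tri(ct,p,cs,q).round(4))
E
```

```text
[105.8 257.3] [352.1 118.2] [0.4178 0.3553 0.092 ]
[106.7 229.4] [368.6 125.6] [0.4825 0.3533 0.0947]
[108.1 201.8] [386.3 134.5] [0.5477 0.3524 0.0927]
```

```bash
python3 -c "
from bench import ctrl
print(ctrl.close_job())"
```

```text
the job is handed in; nothing more can be done
None
```

The order is packed and handed in at about 78 s. All three soap balls are in the carton, one to a cell. All three green-capped bottles stand in the bores, and the labelling rule lies against the carton's near face.

**Last checks**
- **Bottles:** all are upright. Their caps triangulate 6–10 mm higher than they did on the bench, where a fully seated bottle should read 8 mm higher.
- **Rule:** it lies flat and centred, with a measured gap of 0.2 mm or less along its length and about 0.1° off parallel. The first two placings left it 1–2 mm off, so I regripped and pushed it home.
- **Bystanders:** the tape, jar, labels and the black and purple look-alikes are still in place. I saw none of the soaps or the rule knocked aside.

**What went less cleanly**
- **Middle soap:** while I lowered it, the gripper body touched the carton rim with about 8–10 N, so the ball was released perhaps 1–2 mm above the floor after the grip was eased off. It now sits on the bottom, a little off-centre towards the far wall.
- **First soap:** contact came at about the same height, roughly 1 mm above where I expected the floor, so a very small gap at release is possible there too.
- **Third soap:** I gripped it higher, and it met the floor where expected before release.

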